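# Put the washing-up caddy back together

## Robot

A 6-joint arm with a two-finger parallel gripper is mounted at the origin on the work surface. World frame = base frame: x ahead of the robot, y to its left, z up, the work surface at z = 0. Lengths are in mm, angles in degrees, forces in N, time in s.
With the tool pointing down it reaches from about 425 to 950 mm from the base axis. Payload 3.5 kg.
Tool frame: the origin (TCP) lies between the finger pads; the fingertips stand 17 mm ahead of it and the grasp point (between the pads) lies 2 mm behind it (env.tips_ahead is the distance from the TCP to the fingertips, in mm); x points along the fingers, z is the direction in which the jaws open and shut, and the axes are right-handed (so a half turn about x gives the same grasp; the last joint's range is limited). The gripper opens to 85 mm and grips with 20 to 120 N. Pads are 22 mm wide; open, the fingers measure 114 mm over their backs; the gripper's body (76 mm by 85 mm) begins 54 mm behind the grasp point. The pads swing forward as they close: fully open they stand 13 mm farther back than shut.
Start: joints at [65.432, 16.404, 90.338, -0, 73.258, -8.594], TCP at [185.725, 648.932, 215.125] pointing down, gripper open.
Joint ranges: [-158.93, 158.93], [-51.34, 127.21], [12.03, 142.37], [-87.48, 267.48], [13.55, 161.25], [-162.69, 162.69]. Speed limits (degrees/s): [159.86, 159.86, 180, 180, 180, 180].

## Interface

Orientations are given as a 3x3 rotation matrix whose columns are the frame's x, y, z axes.
In Python, from plant import env, imaging, ticket gives the robot as it stands.
- The arm moves only by the tool step_arm, never from a script. Its arguments are lists of equal length, an entry for each row: "linear": the shift along the tool's x, y, z in cm, a list of three; "twist": the turn, a rotation vector about the tool's x, y, z in degrees, a list of three. A call has 1 to 5 rows; each row is the pose to reach, as a shift and turn from the pose measured when the call began, along the tool's axes at that moment; what a row does not reach only later rows make up. A row lasts 1/10 s, in which the tool goes at most 50 mm and 8.59 degrees, less where a joint would pass 70% of its speed; a pose out of reach is approached as far as the arm can. A call with a gripper value outside its range is refused whole. "jaw" is the closure, from 0 (fully open) to 1 (shut), set as the call begins (left out, the last holds). The fingers move at their own pace and stop on an object; the grip force is fixed at half the most. Time passes only in rows, so rows that repeat a pose let the fingers close. It gives the time, the measured TCP pose, the force and the opening at its end, in the units of the state.
- env.get_state(): the state, without advancing time (a new reading comes with each control period).
- imaging.read_camera(name): name is "scene" or "top" or "wrist"; returns the picture (400x640x3 uint8, red, green, blue); there is no depth.
- imaging.camera_params(name): a dict with "fx", "fy", "cx", "cy" (pixels), "k1" (the pictures are not rectified: a ray, as slopes to the right and down, at radius r is drawn at 1 + k1 r^2 times it, then the intrinsics apply), "view" (4x4, takes a point from world to camera coordinates). Camera axes: x right, y up, looking along -z (the intrinsics and any distortion apply to the point x, -y, -z); pixel columns grow to the right and rows downward; lengths in mm; the calibration is good to about 2 mm. A picture is of the moment at which its call begins: read the wrist's pose just before it. camera_params takes no time and is no camera call; for the wrist camera it gives the pose at the moment of the call.
- ticket.finish_job(): hands the job in, once; it reports no verdict.
The state is a dict: "time": time; "joints": joint angles; "joint_velocities": joint speeds; "effort": joint torques, N m; "eef_pos": TCP position; "orientation": TCP orientation; "force": force on the tool from outside, world axes, zero at the start; "torque": the same for the moment, N m; "grip_width": finger opening in mm.
Only numpy, scipy, OpenCV 4.12 (cv2) and the standard library are available. Lean on these libraries where they do the work, as an engineer would, in place of code of your own. Each camera call takes 0.05 s, during which the arm holds its last target.

## Task

The washing-up caddy has just been rinsed: fit its steel cloth rail back on the caddy's stub, turned so that the arm points straight out away from the caddy, and press it down until the spring button pops out through the hole and the foot sits on the shoulder. Also slide the drip tray fully home in the end of the caddy. Leave the rail standing clicked in on its own, and do not shift the other things on the sill.

Things in the scene. Friction and masses are not known exactly. Their poses are not given: they have to be found in the camera images.
- caddy: slim white plastic caddy fixed to the tile by suction feet, 104 mm deep (x), 250 mm long (y), origin at the centre of its underside, z up. Walls 60 mm high, but 102 mm around the brush well at y = +31 to +125 mm. A round boss with an upright steel stub stands at its +y end, on the axis x = 0, y = +151 mm; the drip tray comes out of its -y end.
- seat (a point): centre of the flat shoulder (top of the white boss, 41 mm across, 60 mm above the tile) on which the rail's foot sits when home; axes as the caddy's, z up along the stub. The stub rises 57 mm above this point: 20 mm diameter for 45 mm, then a taper to 12 mm diameter at its tip.
- button (a joint): steel spring button in the stub; metres pushed in: 0 = fully out, about 0.002 to 0.005 while the tube's wall covers it, at most 0.006. Its spring takes 4.5 N at first, 10 N when 4 mm in. Its upper side is a ramp that the tube's mouth rides down over: sliding the tube past it takes roughly 7 to 16 N of downward push (its own weight is not enough), then it snaps out through the hole.
- button_tip (a point): outermost point of the button: 32 mm above the shoulder, 15 mm from the stub's axis on the caddy's +y side when fully out (5 mm out of the stub); the button is 6 mm wide. Axes as the caddy's.
- rail: cloth rail, some 0.12 to 0.22 kg, standing loose and upright on the tile: a steel tube 26 mm outside, 22 mm bore (1 mm clearance all round on the stub), 151 mm tall with its cap, closed at the top; a grey foot sleeve 39 mm across around its lowest 14 mm. Origin on the tube's axis at its bottom, z up, +y towards its arm. Home: origin at the seat, axes parallel to the caddy's.
- rail_grip (a point): point on the rail's axis 125 mm above its bottom, where it is held to fit it; above the arm the tube is bare and round from 95 mm to 142 mm above the bottom and can be gripped from any side. Axes as the rail's.
- rail_hole (a point): middle of the oblong hole in the rail's wall, on its +y side straight under the arm: 8.9 mm wide, from 27.5 to 41 mm above the bottom. It takes the button within about 6 degrees of yaw. Axes as the rail's.
- rail_arm_end (a point): centre of the 15 mm ball at the end of the rail's arm, a level steel rod 9 mm thick along the rail's +y, 88 mm above the bottom; the ball's centre is 105 mm from the tube's axis. Axes as the rail's.
- tray (a joint): grey drip tray that slides in and out of the caddy's -y end; metres pulled out: 0 = fully home, at most 0.1; friction about 1.5 N. It stays where it is left and has a firm stop at 0.
- tray_pull (a point): middle of the outermost line of the round pull bar across the tray's front, 32 mm above the tile (bar 8 mm thick, 90 mm wide along the caddy's x; the tray front behind it reaches down to 8 mm above the tile). Axes as the caddy's. At home it lies at y = -140 mm in the caddy's frame, 15 mm beyond the caddy's 60 mm high end wall.
- vase: bystander: olive glass vase, 76 mm across, 155 mm tall, origin at the centre of its underside
- ramekin: bystander: white ceramic ramekin, 86 mm across, 46 mm tall, origin at the centre of its underside
- slicer: bystander: stainless egg slicer, base 85 by 124 mm, its wire frame standing half open to about 115 mm high, origin at the centre of its underside
- brush: bystander: yellow silicone bottle brush lying on the tile, head 46 mm thick, 118 mm long, handle along its +y to 222 mm from its origin, which lies under the middle of the head
- soap: bystander: clear pump bottle of washing-up soap, 62 mm across, 174 mm tall, origin at the centre of its underside
- mug: bystander: white ceramic mug, 80 mm across, 92 mm tall, origin at the centre of its underside
There are look-alikes about, which are no part of the job. Leave any blue look-alike of the rail alone.

How it is judged:
By the outcome, as a careful person would: the job done as asked, in the order asked, and still so for the second after the job is handed in, with the robot touching nothing.
It also fails if it takes over 64 s, if anything falls off the work surface, if the arm or the gripper's body presses on something with over 40 N, if the wrist force passes 120 N, or if a joint passes its speed limit or range.

## Working session

There is one attempt and no reset: what is moved stays moved. The work goes in short steps, Python scripts to look and compute and a tool call to move; the robot and the scene stay as the last step left them, time stands still between calls to the robot, and variables do not carry over. Pictures are saved under pics/ and viewed, and the job is handed in when it is done.

Besides the shell and the picture viewer there is one more tool, called as name(argument=value, ...), one argument or row to a line, values as JSON. step_arm: Moves the arm, as the interface text tells. Its arguments: {"type":"object","properties":{"linear":{"type":"array","items":{"type":"array","items":{"type":"number"}}},"twist":{"type":"array","items":{"type":"array","items":{"type":"number"}}},"jaw":{"type":"number"}},"required":["linear","twist"]}

```bash
ls; mkdir -p pics; cat > h.py <<'E'
import numpy as np, cv2, json
from plant import env, imaging, ticket
def snap(name,fn):
    p=imaging.camera_params(name); im=imaging.read_camera(name)
    cv2.imwrite('pics/'+fn+'.png',cv2.cvtColor(im,cv2.COLOR_RGB2BGR))
    json.dump({k:np.asarray(v).tolist() for k,v in p.items()},open('pics/'+fn+'.json','w'))
    return im,p
def load(fn):
    p=json.load(open('pics/'+fn+'.json')); p['view']=np.array(p['view']); return cv2.imread('pics/'+fn+'.png'),p
def ray(p,u,v):
    xd=(u-p['cx'])/p['fx']; yd=(v-p['cy'])/p['fy']
    x,y=xd,yd
    for _ in range(20):
        s=1+p['k1']*(x*x+y*y); x,y=xd/s,yd/s
    V=p['view']; R=V[:3,:3]; o=-R.T@V[:3,3]
    d=R.T@np.array([x,-y,-1]); return o,d/np.linalg.norm(d)
def onz(p,u,v,z):
    o,d=ray(p,u,v); return o+d*(z-o[2])/d[2]
def proj(p,P):
    c=p['view'][:3,:3]@np.asarray(P,float)+p['view'][:3,3]
    x,y=c[0]/-c[2],-c[1]/-c[2]; s=1+p['k1']*(x*x+y*y)
    return np.array([p['fx']*x*s+p['cx'],p['fy']*y*s+p['cy']])
def tri(rs):
    A=np.zeros((3,3));b=np.zeros(3)
    for o,d in rs:
        M=np.eye(3)-np.outer(d,d);A+=M;b+=M@o
    X=np.linalg.solve(A,b); return X,[np.linalg.norm((np.eye(3)-np.outer(d,d))@(X-o)) for o,d in rs]
E
python3 - <<'E'
from h import *
for n in ('scene','top','wrist'):
    im,p=snap(n,n+'0'); print(n,p['fx'],p['cx'],p['cy'],p['k1'],-p['view'][:3,:3].T@p['view'][:3,3])
print(env.get_state())
E
```

```text
pics
scene 483.0685412106093 324.8784238417003 202.38539977738336 -0.08217374521220192 [1677.25201195 -633.13208783  971.85853267]
top 519.9382061146202 317.5441802997087 198.16707243996078 0.045343434720079144 [ 358.55673624   38.57902138 1959.44634281]
wrist 347.24342447782317 315.4416181653781 196.9318781064887 -0.07131264635897587 [108.53493179 671.15255987 372.21055769]
{'time': 0.15, 'joints': array([ 6.54316023e+01,  1.64460186e+01,  9.04033439e+01, -1.47763596e-03,
        7.32593020e+01, -8.59575831e+00]), 'joint_velocities': array([-0.01489242, -0.04185433, -0.23487203, -0.04052624, -0.04793638,
        0.07537453]), 'effort': array([ 4.45826445e-04, -4.06604791e+01, -2.93141091e+01, -1.60420227e-04,
        3.97417549e-03, -1.94182053e-05]), 'eef_pos': array([185.5101781 , 648.44163943, 214.01750533]), 'orientation': array([[-7.66086354e-04, -9.61395163e-01,  2.75170407e-01],
       [-1.73511739e-03,  2.75171352e-01,  9.61393632e-01],
       [-9.99998201e-01,  2.59057584e-04, -1.87893848e-03]]), 'force': array([-0.40750641, -0.02208153, -0.14617877]), 'torque': array([ 0.07371849, -0.07447284, -0.00405193]), 'grip_width': 85.54060489487787}
```

View pics/scene0.png

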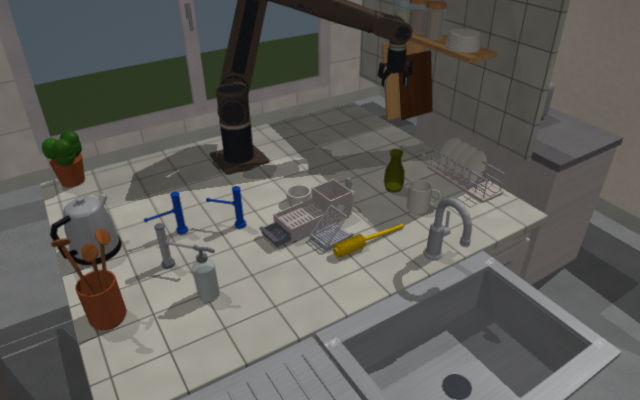

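View pics/top0.png

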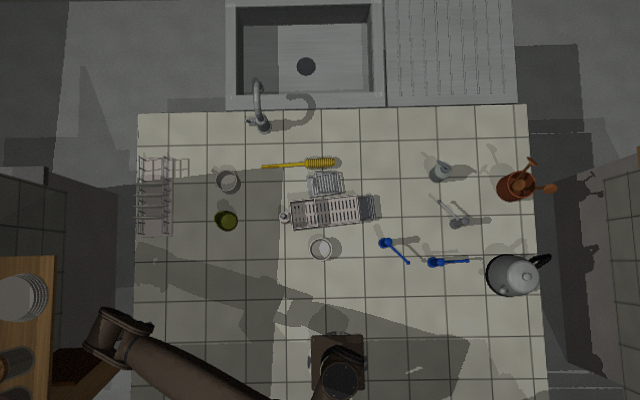

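View pics/wrist0.png

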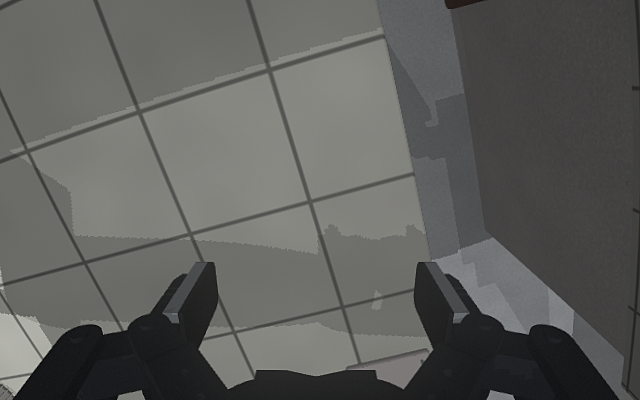

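```bash
python3 - <<'E'
from h import *
a,_=load('top0'); 
c=cv2.resize(a[145:275,265:480],None,fx=3.7,fy=3.7,interpolation=cv2.INTER_CUBIC); cv2.imwrite('pics/t0c.png',c); print(c.shape)
a,_=load('scene0'); 
c=cv2.resize(a[170:310,130:360],None,fx=3.4,fy=3.4,interpolation=cv2.INTER_CUBIC); cv2.imwrite('pics/s0c.png',c); print(c.shape)
E
```

```text
(481, 796, 3)
(476, 782, 3)
```

View pics/t0c.png

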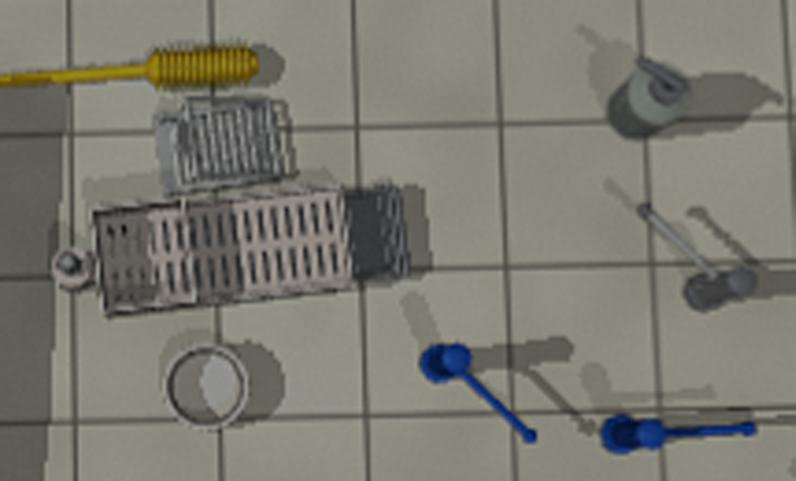

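View pics/s0c.png

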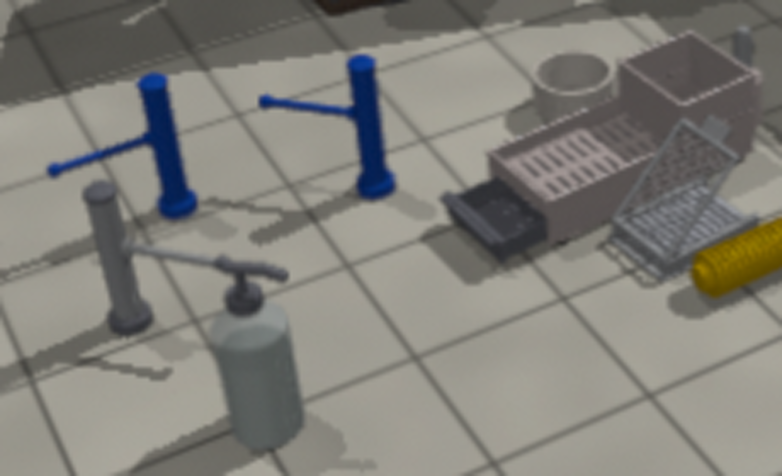

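```bash
python3 - <<'E'
from h import *
_,t=load('top0');_,s=load('scene0')
T=lambda x,y:(265+x/3.7,145+y/3.7)
S=lambda x,y:(130+x/3.4,170+y/3.4)
print('cap',onz(t,*T(742,280),151), onz(s,*S(101,190),151), tri([ray(t,*T(742,280)),ray(s,*S(101,190))]))
print('foot',onz(t,*T(704,292),12),onz(s,*S(130,320),7))
print('ball',onz(t,*T(645,210),88), onz(s,*S(222,265),88))
print('stub tip',onz(t,*T(68,261),117), onz(s,*S(743,35),117))
print('boss',onz(t,*T(73,269),60))
for c in [(93,210),(106,316),(188,300),(178,190)]: print('well corner',onz(t,*T(*c),102)[:2])
for c in [(343,186),(355,278)]: print('end corner',onz(t,*T(*c),60)[:2])
for c in [(398,188),(406,274)]: print('pull',onz(t,*T(*c),32)[:2])
for c in [(448,198),(502,255)]: print('pull scene',onz(s,*S(*c),36)[:2])
print('soap',onz(t,*T(665,78),174),onz(t,*T(640,118),20))
print('ramekin',onz(t,*T(207,387),46))
print('slicer corners',[onz(t,*T(*c),110)[:2].round() for c in [(188,97),(283,98),(290,178),(180,190)]])
E
```

```text
cap [ 492.23543166 -452.96159368  151.        ] [ 502.9008916  -451.81602108  151.        ] (array([ 493.27637606, -452.41495451,  145.21820738]), [np.float64(2.1453179273674383), np.float64(2.145317927367362)])
foot [ 491.21757167 -452.19104671   12.        ] [ 502.1431621  -454.03689006    7.        ]
ball [ 567.14797066 -380.44900323   88.        ] [ 573.26941175 -380.43418596   88.        ]
stub tip [527.15773263 180.659637   117.        ] [541.21668293 174.87708821 117.        ]
boss [524.30771045 180.20269462  60.        ]
well corner [577.7516551  156.83826756]
well corner [474.40182074 145.79077503]
well corner [488.09428385  66.27660172]
well corner [595.45946556  73.77171428]
end corner [601.05491681 -89.57517457]
end corner [509.14353781 -98.58250627]
pull [ 601.32185603 -146.75452063]
pull [ 514.25836269 -151.76225297]
pull scene [ 526.80886915 -149.39439555]
pull scene [ 629.18456357 -145.56935871]
soap [ 681.50991631 -385.90738148  174.        ] [ 668.80774984 -395.29432525   20.        ]
ramekin [405.44940623  50.10835881  46.        ]
slicer corners [array([686.,  62.]), array([682., -30.]), array([604., -35.]), array([594.,  72.])]
```

```bash
cat >> h.py <<'E'
from scipy.spatial.transform import Rotation as Ro
def Rd(yaw):
    c,s=np.cos(np.radians(yaw)),np.sin(np.radians(yaw))
    z=np.array([c,s,0]);x=np.array([0,0,-1.]);return np.column_stack([x,np.cross(z,x),z])
def plan(pos,yaw,st=None):
    st=st or env.get_state(); R=st['orientation'];p=st['eef_pos']
    l=R.T@(np.array(pos)-p)/10; w=Ro.from_matrix(R.T@Rd(yaw)).as_rotvec(degrees=True)
    n=max(np.linalg.norm(l)/5,np.linalg.norm(w)/8.59)
    print('pos',p.round(1),'yaw',np.degrees(np.arctan2(R[1,2],R[0,2])).round(2),'lin',l.round(2),'twist',w.round(1),'rows>=',n.round(2),'F',st['force'].round(1),'w',round(st['grip_width'],1),'t',round(st['time'],2))
E
python3 - <<'E'
from h import *
_,t=load('top0')
T=lambda x,y:(265+x/3.7,145+y/3.7)
for a,b in [((455,358),(440,362)),((653,433),(618,434))]: print('blue',onz(t,*T(*a),151)[:2],onz(t,*T(*b),10)[:2])
_,p=load('wrist0'); o,d=ray(p,p['cx'],p['cy']); print(o,d); R=env.get_state()['orientation'];print('tool frame', R.T@(o-env.get_state()['eef_pos']),R.T@d)
plan([500,205,330],10.5)
E
```

```text
blue [ 424.96884639 -182.90600166] [ 426.44582634 -184.95589331]
blue [ 351.9746277 -363.0420441] [ 351.12398184 -359.57674216]
[108.53493179 671.15255987 372.21055769] [ 0.2998204  -0.08770491 -0.94995556]
tool frame [-158.17320423   80.29400529    0.35558939] [ 9.49876345e-01 -3.12625860e-01 -3.23339752e-05]
pos [185.5 648.4 214. ] yaw 74.03 lin [-11.55 -42.43 -34.  ] twist [63.5 -0.1  0. ] rows>= 11.12 F [-0.4 -0.  -0.1] w 85.5 t 0.15
```

step_arm(
  linear=[
    [-2.0,-3.4,-2.6],
    [-4.0,-6.8,-5.3],
    [-6.0,-10.2,-8.0],
    [-8.0,-13.6,-10.7],
    [-10.0,-17,-13.4],
  ],
  twist=[
    [5.3,0,0],
    [10.6,0,0],
    [15.9,0,0],
    [21.2,0,0],
    [26.5,0,0],
  ],
)

```text
time: 0.65
eef_pos: [312.7, 471.4, 314.6]
orientation: [[-0.001, -0.735, 0.678], [-0.002, 0.678, 0.735], [-1.0, -0.001, -0.002]]
force: [0.1, -0.2, -0.0]
grip_width: 85.2
```

```bash
python3 -c "
from h import *
plan([521,215,330],10.5)"
```

```text
pos [312.7 471.4 314.6] yaw 47.33 lin [ -1.51 -32.7   -4.73] twist [36.8 -0.1  0.1] rows>= 6.61 F [ 0.1 -0.2 -0. ] w 85.2 t 0.65
```

step_arm(
  linear=[
    [-0.3,-4.7,-0.7],
    [-0.6,-9.4,-1.4],
    [-0.9,-14.1,-2.1],
    [-1.2,-18.8,-2.8],
    [-1.5,-23.5,-3.5],
  ],
  twist=[
    [5.3,0,0],
    [10.6,0,0],
    [15.9,0,0],
    [21.2,0,0],
    [26.5,0,0],
  ],
)

```text
time: 1.15
eef_pos: [462.4, 284.7, 329.8]
orientation: [[-0.001, -0.352, 0.936], [-0.002, 0.936, 0.352], [-1.0, -0.002, -0.002]]
force: [1.3, 0.0, 0.3]
grip_width: 85.6
```

```bash
python3 -c "
from h import *
plan([521,215,330],10.5)"
```

```text
pos [462.4 284.7 329.8] yaw 20.62 lin [-0.01 -8.58  3.03] twist [10.1 -0.1  0.1] rows>= 1.82 F [1.3 0.  0.3] w 85.6 t 1.15
```

step_arm(
  linear=[
    [0,-4.3,1.5],
    [0,-8.6,3.0],
    [0,-8.6,3.0],
    [0,-8.6,3.0],
  ],
  twist=[
    [5,0,0],
    [10,0,0],
    [10,0,0],
    [10,0,0],
  ],
)

```text
time: 1.55
eef_pos: [521.0, 213.9, 329.2]
orientation: [[-0.003, -0.182, 0.983], [-0.002, 0.983, 0.182], [-1.0, -0.001, -0.003]]
force: [-0.3, 0.7, 0.3]
grip_width: 85.5
```

```bash
python3 -c "
from h import *
snap('wrist','w1')
plan([521,215,330],10.5)"
```

```text
pos [520.5 214.8 329.4] yaw 10.62 lin [-0.06  0.01  0.05] twist [ 0.1 -0.1  0.1] rows>= 0.02 F [ 0.1  0.7 -0.3] w 85.3 t 1.6
```

View pics/w1.png

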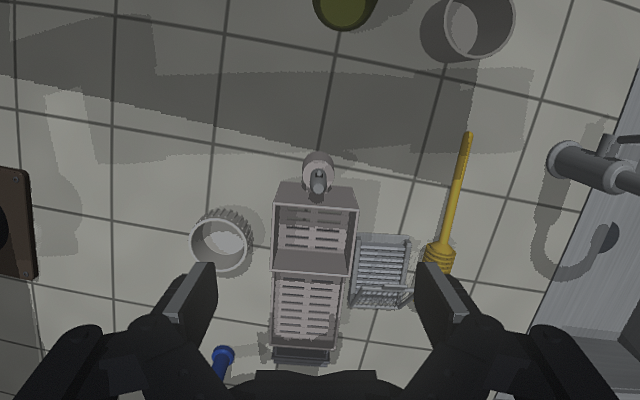

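```bash
python3 -c "
from h import *
a,_=load('w1')
cv2.imwrite('pics/w1c.png',cv2.resize(a[140:370,255:375],None,fx=2.6*2,fy=2.6*2,interpolation=cv2.INTER_CUBIC)[:600])
cv2.imwrite('pics/w1d.png',cv2.resize(a[240:370,255:375],None,fx=4,fy=4,interpolation=cv2.INTER_CUBIC)[:600])
"
```

```text
(no output)
```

View pics/w1c.png

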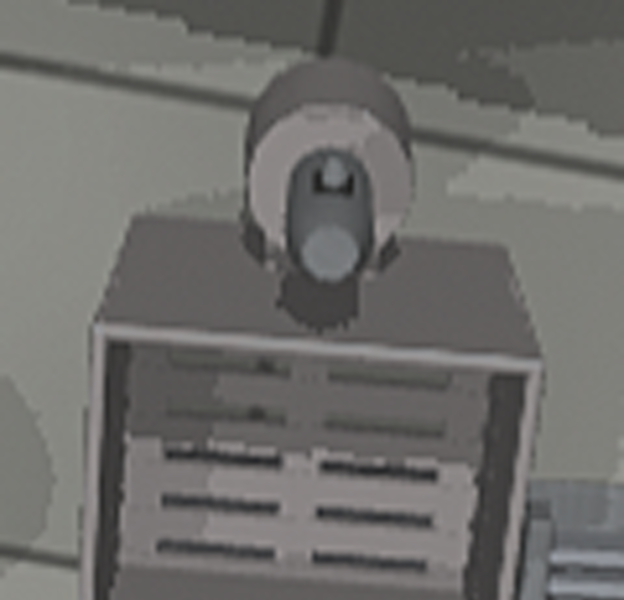

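View pics/w1d.png

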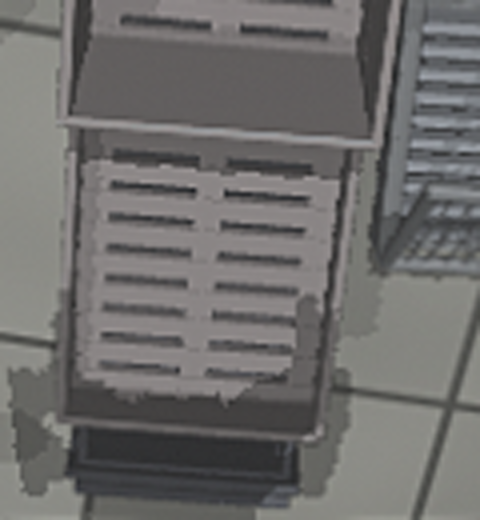

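```bash
python3 -c "
from h import *
_,p=load('w1')
A=lambda x,y:(255+x/5.2,140+y/5.2)
B=lambda x,y:(255+x/4,240+y/4)
print('tip',onz(p,*A(331,252),117)); print('shoulder L R',onz(p,*A(247,182),60),onz(p,*A(414,182),60))
print('button tip', onz(p,*A(335,160),92), 'shoulder top edge', onz(p,*A(331,103),60))
w=[onz(p,*A(95,323),102),onz(p,*A(545,358),102),onz(p,*B(62,122),102),onz(p,*B(382,146),102)]
e=[onz(p,*B(60,418),60),onz(p,*B(327,436),60)]
for q in w+e: print(q.round(1))
def yaw(a,b,o): d=b-a; return np.degrees(np.arctan2(d[1],d[0]))+o
print('yaws',yaw(w[0],w[1],0),yaw(w[2],w[3],0),yaw(e[0],e[1],0),yaw(w[2],w[0],-90),yaw(w[3],w[1],-90))
m=(w[0]+w[1])/2; me=(e[0]+e[1])/2; mt=onz(p,*A(331,252),117)
print('axis',yaw(me,m,-90),yaw(me,mt,-90))
print('pull', onz(p,*B(78,490),36),onz(p,*B(296,504),36))
"
```

```text
tip [529.9126605  183.46421137 117.        ]
shoulder L R [509.99596701 180.34450725  60.        ] [550.09853977 187.81675304  60.        ]
button tip [528.35276272 197.47059324  92.        ] shoulder top edge [526.52847073 203.40953315  60.        ]
[481.5 152.8 102. ]
[583.4 163.2 102. ]
[491.1  61.5 102. ]
[592.3  71.7 102. ]
[506.5 -92.7  60. ]
[608.8 -82.1  60. ]
yaws 5.841162289846017 5.716999646690612 5.9127699915804355 6.03542924483807 5.545977760270745
axis 5.866843134897437 5.847707482145694
pull [ 518.90618319 -150.37395604   36.        ] [ 609.23355223 -140.76340162   36.        ]
```

step_arm(
  linear=[
    [0,-4.9,-0.9],
    [0,-9.8,-1.8],
    [0,-14.7,-2.7],
    [0,-19.6,-3.6],
    [0,-24.5,-4.5],
  ],
  twist=[
    [4,0,0],
    [8,0,0],
    [12,0,0],
    [16,0,0],
    [20,0,0],
  ],
)

```text
time: 2.1
eef_pos: [520.7, -34.1, 330.1]
orientation: [[-0.001, 0.162, 0.987], [-0.002, 0.987, -0.162], [-1.0, -0.002, -0.001]]
force: [0.5, -0.1, -0.1]
grip_width: 85.4
```

```bash
python3 -c "
from h import *
plan([521,-424,330],-42.5)"
```

```text
pos [520.7 -34.1 330.1] yaw -9.33 lin [  0.08 -38.46   6.35] twist [33.2 -0.   0.1] rows>= 7.8 F [ 0.5 -0.1 -0.1] w 85.4 t 2.1
```

step_arm(
  linear=[
    [0,-4.8,0.8],
    [0,-9.6,1.6],
    [0,-14.4,2.4],
    [0,-19.2,3.2],
    [0,-24,4.0],
  ],
  twist=[
    [4.2,0,0],
    [8.4,0,0],
    [12.6,0,0],
    [16.8,0,0],
    [21,0,0],
  ],
)

```text
time: 2.6
eef_pos: [521.6, -277.4, 330.8]
orientation: [[-0.001, 0.505, 0.863], [-0.001, 0.863, -0.505], [-1.0, -0.002, 0.0]]
force: [1.0, 0.3, 1.0]
grip_width: 85.5
```

```bash
python3 -c "
from h import *
plan([521,-424,330],-42.5)"
```

```text
pos [ 521.6 -277.4  330.8] yaw -30.33 lin [  0.1  -12.68   7.35] twist [12.2  0.   0.1] rows>= 2.93 F [1.  0.3 1. ] w 85.5 t 2.6
```

step_arm(
  linear=[
    [0,-4.2,2.4],
    [0,-8.4,4.8],
    [0.1,-12.7,7.3],
    [0.1,-12.7,7.3],
    [0.1,-12.7,7.3],
  ],
  twist=[
    [4.1,0,0],
    [8.2,0,0],
    [12.2,0,0],
    [12.2,0,0],
    [12.2,0,0],
  ],
)

```text
time: 3.1
eef_pos: [520.9, -423.1, 329.0]
orientation: [[-0.002, 0.675, 0.738], [0.0, 0.738, -0.675], [-1.0, -0.001, -0.001]]
force: [0.6, 0.2, 1.2]
grip_width: 85.1
```

```bash
python3 -c "
from h import *
a,_=snap('wrist','w2')
plan([521,-424,330],-42.5)"
```

```text
pos [ 521.2 -422.2  329.7] yaw -42.4 lin [-0.03 -0.15  0.11] twist [ 0.1 -0.   0. ] rows>= 0.04 F [0.4 0.3 0.4] w 85.5 t 3.15
```

View pics/w2.png

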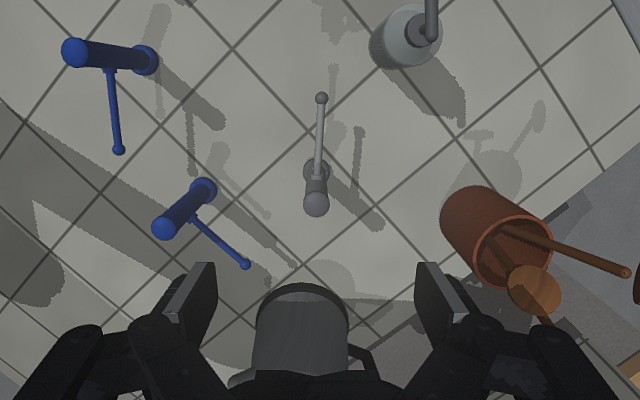

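```bash
python3 -c "
from h import *
a,p=load('w2');_,t=load('top0')
cv2.imwrite('pics/w2c.png',cv2.resize(a[80:230,260:380],None,fx=4,fy=4,interpolation=cv2.INTER_CUBIC))
for z in (0,150,220): print('kettle',onz(t,512,275,z))
print(onz(t,534,272,200),onz(t,517,186,200))
"
```

```text
kettle [ 299.45034356 -651.46914551    0.        ]
kettle [ 303.97507012 -598.64441499  150.        ]
kettle [ 306.08660917 -573.99287407  220.        ]
[ 314.13161476 -653.18777585  200.        ] [ 602.353655   -618.07635018  200.        ]
```

View pics/w2c.png

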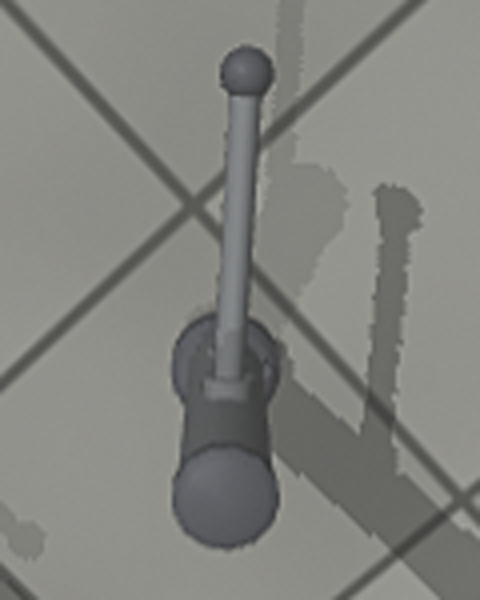

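```bash
python3 -c "
from h import *
_,p=load('w2')
A=lambda x,y:(260+x/4,80+y/4)
c=onz(p,*A(226,496),151); f=onz(p,*A(226,362),14); b=onz(p,*A(247,73),88)
print(c,f,b,np.linalg.norm((b-c)[:2]),np.degrees(np.arctan2(*(b-c)[[1,0]])))
print('f->b',np.linalg.norm((b-f)[:2]),np.degrees(np.arctan2(*(b-f)[[1,0]])))
"
```

```text
[ 495.95001739 -451.28920877  151.        ] [ 497.18830844 -450.31011106   14.        ] [ 569.5079698  -379.60222793   88.        ] 102.71219783731105 44.26198564170606
f->b 101.14216803713768 44.354360857040845
```

```bash
python3 -c "
from h import *
plan([495.7,-451.3,200],-42.5)"
```

```text
pos [ 521.2 -422.2  329.7] yaw -42.4 lin [12.98 -3.86  0.09] twist [ 0.1 -0.   0. ] rows>= 2.71 F [0.4 0.3 0.4] w 85.5 t 3.15
```

step_arm(
  linear=[
    [4.3,-1.9,0.1],
    [8.6,-3.9,0.1],
    [13,-3.9,0.1],
    [13,-3.9,0.1],
  ],
  twist=[
    [0,0,0],
    [0,0,0],
    [0,0,0],
    [0,0,0],
  ],
)

```text
time: 3.55
eef_pos: [493.3, -446.1, 191.9]
orientation: [[-0.01, 0.672, 0.74], [0.011, 0.74, -0.672], [-1.0, 0.002, -0.015]]
force: [0.3, 0.2, -1.2]
grip_width: 85.2
```

```bash
python3 -c "
from h import *
snap('wrist','w3')
plan([495.7,-451.3,124],-42.5)"
```

```text
pos [ 494.9 -448.   196.6] yaw -42.25 lin [ 7.26 -0.2   0.34] twist [ 0.3 -0.5 -0. ] rows>= 1.45 F [1.2 0.2 0.8] w 85.1 t 3.6
```

View pics/w3.png

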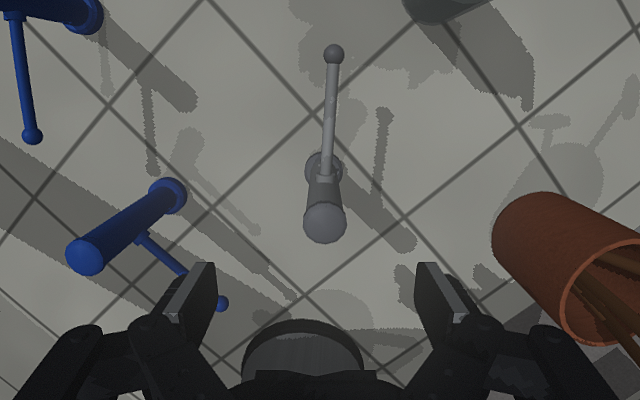

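```bash
python3 -c "
from h import *
a,p=load('w3')
c=onz(p,325,224,151); b=onz(p,333.5,54,88); print(c,b,np.linalg.norm((b-c)[:2]),np.degrees(np.arctan2(*(b-c)[[1,0]])))
cv2.imwrite('pics/w3c.png',cv2.resize(a[140:260,260:390],None,fx=4,fy=4,interpolation=cv2.INTER_CUBIC))
plan([495.7,-451.3,150],-42.5)"
```

```text
[ 495.35337641 -451.38542255  151.        ] [ 569.41817451 -378.7010364    88.        ] 103.77193410356045 44.46105699697976
pos [ 494.9 -448.   196.6] yaw -42.25 lin [ 4.66 -0.2   0.32] twist [ 0.3 -0.5 -0. ] rows>= 0.94 F [1.2 0.2 0.8] w 85.1 t 3.6
```

View pics/w3c.png

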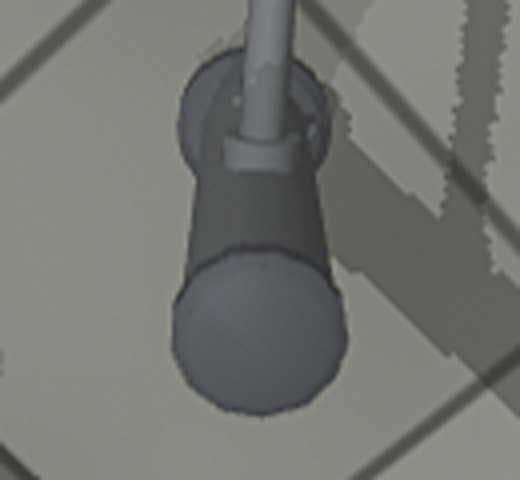

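step_arm(
  linear=[
    [2.5,-0.2,0.3],
    [5.0,-0.2,0.3],
    [6.4,-0.2,0.3],
    [7.1,-0.2,0.3],
    [7.2,-0.2,0.3],
  ],
  twist=[
    [0.3,-0.5,0],
    [0.3,-0.5,0],
    [0.3,-0.5,0],
    [0.3,-0.5,0],
    [0.3,-0.5,0],
  ],
)

```text
time: 4.1
eef_pos: [496.2, -450.9, 125.8]
orientation: [[0.002, 0.675, 0.737], [-0.001, 0.737, -0.675], [-1.0, 0.0, 0.002]]
force: [-0.0, -0.5, 0.1]
grip_width: 85.4
```

```bash
python3 -c "
from h import *
plan([495.5,-451.3,124],-42.5)"
```

```text
pos [ 496.2 -450.9  125.8] yaw -42.49 lin [ 0.18 -0.08 -0.03] twist [ 0.   0.1 -0. ] rows>= 0.04 F [-0.  -0.5  0.1] w 85.4 t 4.1
```

step_arm(
  linear=[
    [0.1,-0.1,0],
    [0.2,-0.1,0],
    [0.2,-0.1,0],
    [0.2,-0.1,0],
    [0.2,-0.1,0],
  ],
  twist=[
    [0,0,0],
    [0,0,0],
    [0,0,0],
    [0,0,0],
    [0,0,0],
  ],
  jaw=1,
)

```text
time: 4.6
eef_pos: [495.8, -452.2, 124.8]
orientation: [[0.003, 0.675, 0.737], [-0.002, 0.737, -0.675], [-1.0, 0.0, 0.004]]
force: [-0.4, 0.6, 2.6]
grip_width: 23.0
```

step_arm(
  linear=[
    [0,0,0],
    [0,0,0],
    [0,0,0],
    [0,0,0],
    [0,0,0],
  ],
  twist=[
    [0,0,0],
    [0,0,0],
    [0,0,0],
    [0,0,0],
    [0,0,0],
  ],
)

```text
time: 5.1
eef_pos: [495.8, -452.2, 124.8]
orientation: [[0.003, 0.676, 0.737], [-0.002, 0.737, -0.676], [-1.0, 0.0, 0.004]]
force: [0.2, 0.4, 0.9]
grip_width: 23.0
```

```bash
python3 -c "
from h import *
snap('wrist','w4')
plan([495.5,-451.3,124],-42.5)"
```

```text
pos [ 495.8 -452.2  124.8] yaw -42.49 lin [ 0.08  0.04 -0.08] twist [ 0.   0.2 -0. ] rows>= 0.02 F [-0.9  0.3  1.1] w 22.6 t 5.15
```

View pics/w4.png

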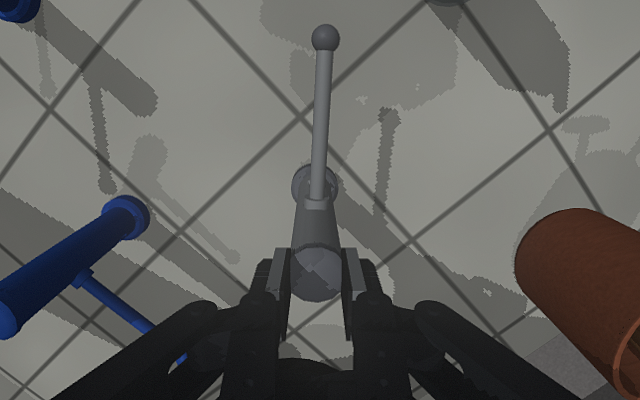

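```bash
python3 -c "
from h import *
a,p=load('w4'); s=env.get_state()
cv2.imwrite('pics/w4c.png',cv2.resize(a[10:310,260:380],None,fx=2.5,fy=2,interpolation=cv2.INTER_CUBIC))
cv2.imwrite('pics/w4c.png',cv2.resize(a[150:310,260:380],None,fx=3.7,fy=3.7,interpolation=cv2.INTER_CUBIC))
b=onz(p,325.5,38.5,88); f=onz(p,315,184,14); c=onz(p,318.5,273,151)
for q in (b,f,c): print(q.round(1),(s['orientation'].T@(q-s['eef_pos'])).round(1))
print(np.degrees(np.arctan2(*(b-c)[[1,0]])),np.degrees(np.arctan2(*(b-f)[[1,0]])))
"
```

```text
[ 569.4 -379.4   88. ] [ 36.8 103.3   5. ]
[ 497.8 -449.8   14. ] [110.8   3.1  -0.6]
[ 498.1 -451.1  151. ] [-26.2   2.4   1.1]
45.141441105018615 44.47654405663336
```

View pics/w4c.png

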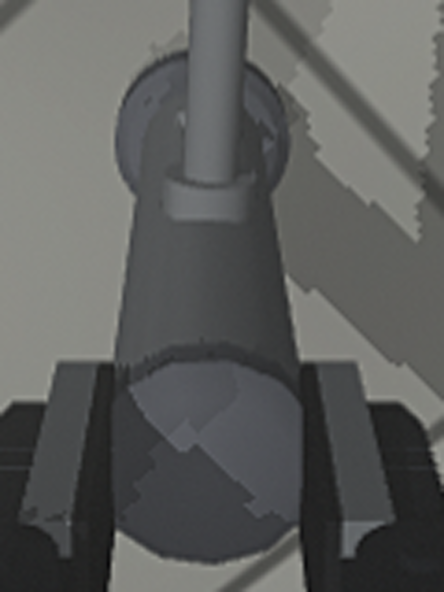

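step_arm(
  linear=[
    [-1.5,0,0],
    [-5,0,0],
    [-9.5,0,0],
    [-14,0,0],
    [-18.5,0,0],
  ],
  twist=[
    [0,0,0],
    [0,0,0],
    [0,0,0],
    [0,0,0],
    [0,0,0],
  ],
)

```text
time: 5.65
eef_pos: [495.0, -451.3, 311.8]
orientation: [[0.003, 0.675, 0.737], [-0.002, 0.737, -0.675], [-1.0, 0.0, 0.003]]
force: [0.7, -0.2, -1.5]
grip_width: 22.8
```

```bash
python3 -c "
from h import *
plan([530,184,325],8.9)"
```

```text
pos [ 495.  -451.3  311.8] yaw -42.49 lin [ -1.43  49.21 -40.33] twist [-51.4   0.2   0.1] rows>= 12.73 F [ 0.7 -0.2 -1.5] w 22.8 t 5.65
```

step_arm(
  linear=[
    [-0.4,2.5,-2.0],
    [-0.8,5.5,-4.5],
    [-1.2,8.8,-7.2],
    [-1.4,12.1,-9.9],
    [-1.4,15.4,-12.6],
  ],
  twist=[
    [-3,0,0],
    [-6,0,0],
    [-9.5,0,0],
    [-13,0,0],
    [-16.5,0,0],
  ],
)

```text
time: 6.15
eef_pos: [505.9, -250.9, 326.4]
orientation: [[0.004, 0.436, 0.9], [-0.002, 0.9, -0.436], [-1.0, -0.001, 0.004]]
force: [0.5, 0.7, -1.7]
grip_width: 22.6
```

```bash
python3 -c "
from h import *
plan([530,184,325],8.9)"
```

```text
pos [ 505.9 -250.9  326.4] yaw -25.87 lin [  0.05  40.19 -16.81] twist [-34.8   0.2   0.1] rows>= 8.71 F [ 0.5  0.7 -1.7] w 22.6 t 6.15
```

step_arm(
  linear=[
    [0,4,-1.7],
    [0,8,-3.4],
    [0,12,-5],
    [0,16,-6.7],
    [0,20,-8.4],
  ],
  twist=[
    [-3.5,0,0],
    [-7,0,0],
    [-10.5,0,0],
    [-14,0,0],
    [-17.5,0,0],
  ],
)

```text
time: 6.65
eef_pos: [517.0, -32.4, 326.5]
orientation: [[0.004, 0.143, 0.99], [-0.002, 0.99, -0.143], [-1.0, -0.002, 0.004]]
force: [0.7, 0.4, -2.1]
grip_width: 22.4
```

```bash
python3 -c "
from h import *
plan([530,184,325],8.9)"
```

```text
pos [517.  -32.4 326.5] yaw -8.23 lin [ 0.11 21.61 -1.82] twist [-17.1   0.2   0.1] rows>= 4.34 F [ 0.7  0.4 -2.1] w 22.4 t 6.65
```

step_arm(
  linear=[
    [0,4.5,-0.4],
    [0,9,-0.8],
    [0.1,13.5,-1.2],
    [0.1,18,-1.5],
    [0.1,21,-1.8],
  ],
  twist=[
    [-3.5,0,0],
    [-7,0,0],
    [-10.5,0,0],
    [-14,0,0],
    [-17.1,0.2,0],
  ],
)

```text
time: 7.15
eef_pos: [528.6, 180.9, 325.6]
orientation: [[0.001, -0.159, 0.987], [-0.001, 0.987, 0.159], [-1.0, -0.001, 0.0]]
force: [-0.1, -0.2, -1.6]
grip_width: 22.9
```

step_arm(
  linear=[
    [0,0,0],
    [0,0,0],
    [0,0,0],
  ],
  twist=[
    [0,0,0],
    [0,0,0],
    [0,0,0],
  ],
)

```text
time: 7.45
eef_pos: [528.5, 180.1, 325.7]
orientation: [[0.001, -0.157, 0.988], [-0.002, 0.988, 0.157], [-1.0, -0.002, 0.0]]
force: [0.2, -0.2, -2.2]
grip_width: 22.9
```

```bash
python3 -c "
from h import *
snap('wrist','w5')
plan([530,184,325],8.9)"
```

```text
pos [528.6 179.8 325.7] yaw 9.02 lin [0.07 0.39 0.21] twist [0.1 0.  0.1] rows>= 0.09 F [ 0.4 -0.9 -2.1] w 22.9 t 7.5
```

View pics/w5.png

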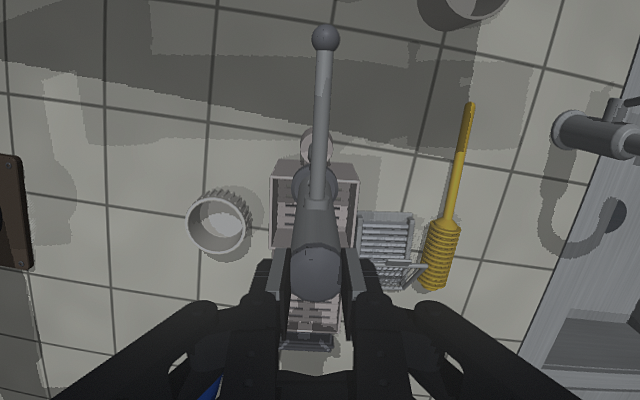

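```bash
python3 -c "
from h import *
plan([484,180,250],8.9)"
```

```text
pos [528.6 179.8 325.7] yaw 9.02 lin [ 7.57  0.73 -4.4 ] twist [0.1 0.  0.1] rows>= 1.76 F [ 0.4 -0.9 -2.1] w 22.9 t 7.5
```

step_arm(
  linear=[
    [1,0.5,-2.2],
    [3.5,0.7,-4.4],
    [6,0.7,-4.4],
    [7.4,0.7,-4.4],
    [7.6,0.7,-4.4],
  ],
  twist=[
    [0,0,0],
    [0,0,0],
    [0,0,0],
    [0,0,0],
    [0,0,0],
  ],
)

```text
time: 8.0
eef_pos: [483.2, 178.6, 247.5]
orientation: [[-0.003, -0.155, 0.988], [-0.002, 0.988, 0.155], [-1.0, -0.002, -0.004]]
force: [0.3, 1.5, -1.5]
grip_width: 23.1
```

step_arm(
  linear=[
    [0,0,0],
    [0,0,0],
  ],
  twist=[
    [0,0,0],
    [0,0,0],
  ],
)

```text
time: 8.2
eef_pos: [484.1, 178.3, 248.7]
orientation: [[-0.002, -0.154, 0.988], [-0.002, 0.988, 0.154], [-1.0, -0.002, -0.002]]
force: [-1.0, -0.5, -2.2]
grip_width: 22.6
```

```bash
python3 -c "
from h import *
a,_=snap('wrist','w6')
cv2.imwrite('pics/w6c.png',cv2.resize(a[110:290,260:420],None,fx=5,fy=5,interpolation=cv2.INTER_CUBIC)[:600])
plan([484,180,250],8.9)
b,_=snap('scene','s6')
cv2.imwrite('pics/s6c.png',cv2.resize(b[120:260,260:400],None,fx=4,fy=4,interpolation=cv2.INTER_CUBIC))
"
```

```text
pos [484.2 178.5 248.9] yaw 8.89 lin [-0.11  0.15  0.  ] twist [-0.  -0.1  0.1] rows>= 0.04 F [-0.3  0.  -0.9] w 22.2 t 8.25
```

View pics/w6.png

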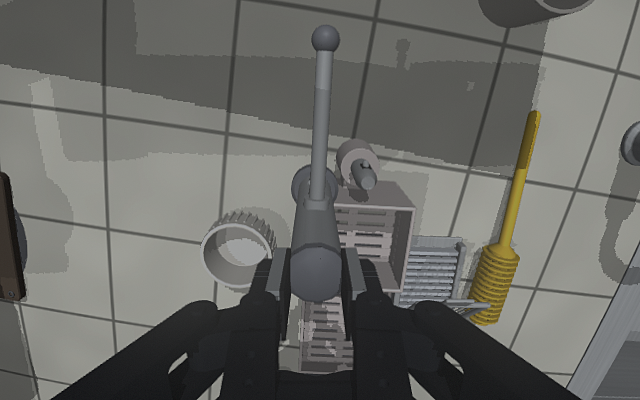

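View pics/w6c.png

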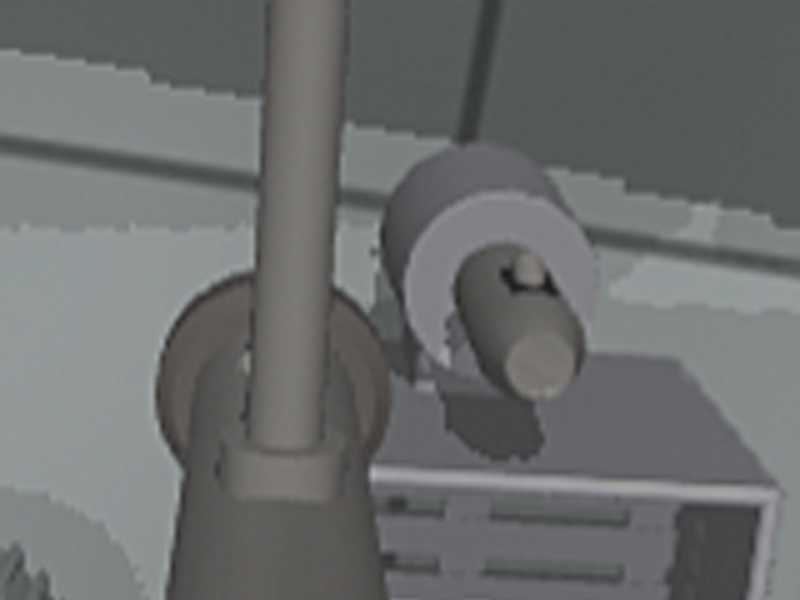

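View pics/s6c.png

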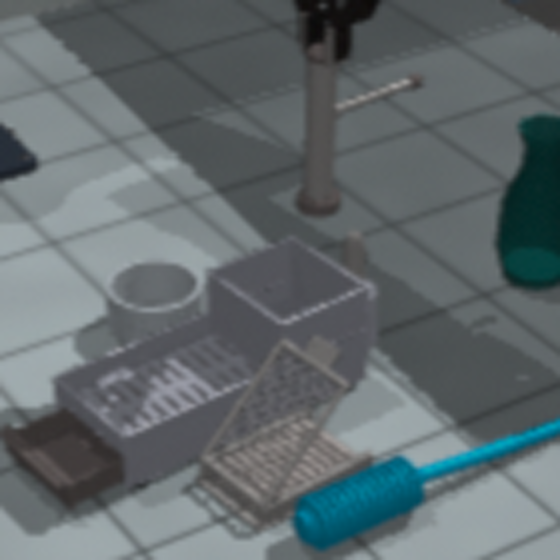

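```bash
python3 -c "
from h import *
_,p=load('w6'); s=env.get_state(); R,t=s['orientation'],s['eef_pos']
A=lambda x,y:(260+x/5,110+y/5)
T=lambda q:(R.T@(q-t)).round(1)
zb=t[2]-124.8
L=onz(p,*A(156,390),zb+14);Rr=onz(p,*A(392,390),zb+14); F=onz(p,*A(272,270),zb)
print('foot L R',T(L),T(Rr),'front-19.5',T(F)-[0,19.5,0])
b=onz(p,325.5,38.5,zb+88);print('ball',T(b),b)
tip=onz(p,*A(543,363),117); print('tip',T(tip),tip)
# tip front/back edges
sL=onz(p,*A(404,285),60);sR=onz(p,*A(598,285),60);sF=onz(p,*A(503,193),60)
print('shoulder',T(sL),T(sR),(sL+sR)/2,'front',sF+20.5*np.array([.102,-.995,0]))
"
```

```text
foot L R [110.8  -0.5 -19.5] [110.8  -0.5  18.7] front-19.5 [124.8  -3.4  -0.8]
ball [ 36.6 103.    5.4] [473.43444378 281.17076022 212.04995142]
tip [131.8  -1.9  46.3] [529.9992902  183.60514208 117.        ]
shoulder [188.8  -1.5  26.1] [188.8  -1.5  65.9] [529.5836563  183.88196699  60.        ] front [528.38663808 182.21553732  60.        ]
```

```bash
python3 -c "
from h import *
s=env.get_state(); R=s['orientation']
_,p=load('w4'); 
A=lambda x,y:(260+x/3.7,150+y/3.7)
t4=np.array([495.8,-452.2,124.8]);R4=Rd(-42.49)
T=lambda q:(R4.T@(q-t4)).round(1)
print('w4 foot front',T(onz(p,*A(203,50),0)),'LR',T(onz(p,*A(116,135),14)),T(onz(p,*A(289,135),14)))
print('cap LR',T(onz(p,*A(112,455),151)),T(onz(p,*A(303,455),151)),'back',T(onz(p,*A(207,562),151)))
print('ball',T(onz(p,325.5,38.5,88)))
a,p=load('w6');t6=s['eef_pos']
cv2.imwrite('pics/w6d.png',cv2.resize(a[220:310,270:370],None,fx=6,fy=6,interpolation=cv2.INTER_CUBIC))
_,p=load('w3'); A=lambda x,y:(260+x/4,140+y/4)
c=[onz(p,*A(*q),151) for q in [(172,330),(347,330),(260,415)]]
print('w3 cap',c[0],c[1],np.linalg.norm(c[0]-c[1]),'foot front',onz(p,*A(255,47),0),)
"
```

```text
w4 foot front [124.8  16.9  -0.2] LR [110.8   1.1 -19.3] [110.8   1.   18.5]
cap LR [-26.2   2.4 -11.3] [-26.2   2.4  11.1] back [-26.2 -12.4  -0.1]
ball [ 36.8 103.4   5.1]
w3 cap [ 485.88124551 -441.53657866  151.        ] [ 506.02691211 -459.63079804  151.        ] 27.078564545709284 foot front [ 506.94252943 -439.14294474    0.        ]
```

View pics/w6d.png

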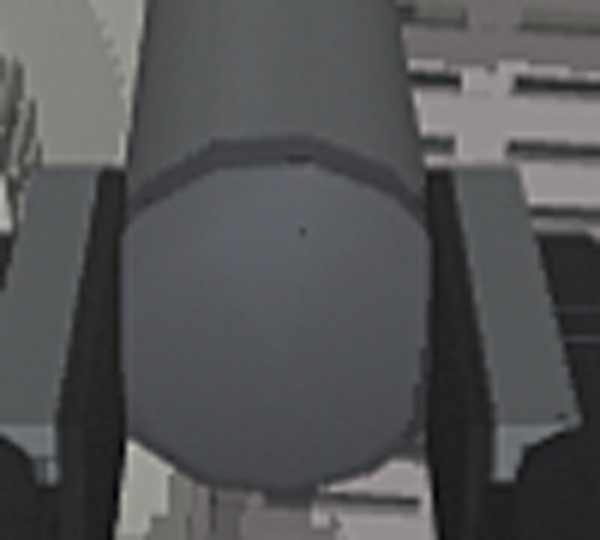

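step_arm(
  linear=[
    [-0.6,0.1,0.5],
    [-0.6,0.1,2.0],
    [-0.6,0.1,3.5],
    [-0.6,0.1,4.5],
    [-0.6,0.1,4.7],
  ],
  twist=[
    [0,0,0],
    [0,0,0],
    [0,0,0],
    [0,0,0],
    [0,0,0],
  ],
)

```text
time: 8.8
eef_pos: [531.6, 187.0, 255.4]
orientation: [[-0.0, -0.155, 0.988], [-0.002, 0.988, 0.155], [-1.0, -0.002, -0.0]]
force: [0.4, -0.5, -1.9]
grip_width: 22.7
```

step_arm(
  linear=[
    [0,0,0],
    [0,0,0],
  ],
  twist=[
    [0,0,0],
    [0,0,0],
  ],
)

```text
time: 9.0
eef_pos: [531.4, 187.1, 255.4]
orientation: [[-0.0, -0.155, 0.988], [-0.002, 0.988, 0.155], [-1.0, -0.002, -0.001]]
force: [-0.6, -0.5, -1.5]
grip_width: 22.7
```

```bash
python3 -c "
from h import *
a,_=snap('wrist','w7')
cv2.imwrite('pics/w7c.png',cv2.resize(a[110:230,260:380],None,fx=5,fy=5,interpolation=cv2.INTER_CUBIC)[:600])
plan([530.3,186.8,255],8.9)
b,_=snap('scene','s7')
b=cv2.imread('pics/s7.png')
cv2.imwrite('pics/s7c.png',cv2.resize(b[110:230,290:410],None,fx=5,fy=5,interpolation=cv2.INTER_CUBIC))
"
```

```text
pos [531.3 187.1 255.4] yaw 8.91 lin [ 0.04 -0.01 -0.1 ] twist [ 0.  -0.   0.1] rows>= 0.02 F [-0.4 -0.1 -1.5] w 22.6 t 9.05
```

View pics/w7c.png

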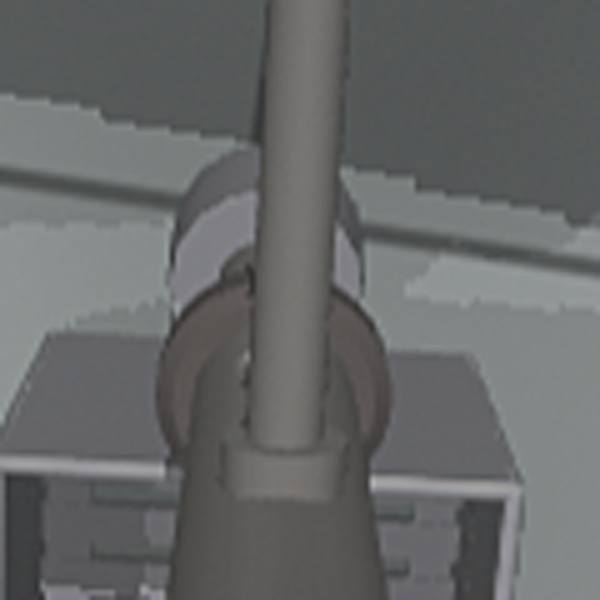

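View pics/s7c.png

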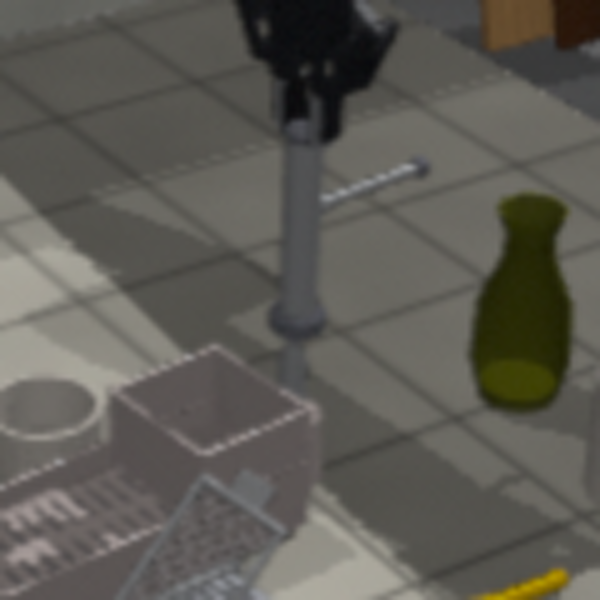

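```bash
python3 -c "
from h import *
a,p=load('s7')
for z in (60,90,100,117,130,160,200,250): print(z,((proj(p,[530.5,184,z])-[290,110])*5).round(1))
print('per mm x,y',(proj(p,[531.5,184,110])-proj(p,[530.5,184,110]))*5,(proj(p,[530.5,185,110])-proj(p,[530.5,184,110]))*5)
g=cv2.cvtColor(cv2.imread('pics/s7c.png'),cv2.COLOR_BGR2GRAY)
for r in (180,200,220,240,260,280,355,365,375,385): print(r,g[r,255:345:3])
"
```

```text
60 [292.6 411. ]
90 [293.7 374.4]
100 [294.1 362. ]
117 [294.8 340.8]
130 [295.3 324.3]
160 [296.5 285.9]
200 [298.1 233.5]
250 [300.1 165.9]
per mm x,y [0.83196666 0.64873756] [ 1.20764769 -0.40891954]
180 [105 104 104 104 105 105 105 104  96  85  76  73  76  79  81  82  82  82
  81  80  79  83  89  96 100  99  96  93  90  89]
200 [109 109 108 107 108 108 108 107  99  88  78  73  77  80  81  82  82  82
  81  80  79  89 106 123 128 124 112 101  92  91]
220 [108 108 107 107 108 108 108 107  97  84  76  73  76  80  82  82  82  81
  80  79  79  84  91  96  97  95  93  92  92  92]
240 [105 103 101  98  95  94  90  87  80  76  73  75  79  81  82  82  82  82
  80  79  81  88  96 103 105 106 105 105 105 104]
260 [ 91  98 103 105 105 107 104  99  90  81  77  77  80  82  82  82  82  82
  81  81  85  91  97 102 103 103 103 104 104 103]
280 [ 81  80  78  74  71  69  67  65  66  69  74  78  80  82  82  83  82  80
  80  82  87  94 100 104 105 105 104 104 104 105]
355 [ 75  73  71  70  70  70  70  69  68  70  74  80  83  84  84  84  88  96
 101 103 105 106 105 104 104 104 104 104 104 105]
365 [ 79  80  80  81  82  83  81  78  74  74  77  80  82  82  81  81  81  83
  90  97 102 104 103 104 104 104 104 103 103 103]
375 [ 93  94  92  90  87  86  82  78  74  74  77  81  82  82  81  79  76  71
  74  82  88  93  98 102 104 104 104 104 104 104]
385 [ 81  82  83  86  89  92  93  91  88  87  85  83  83  81  80  80  82  83
  83  84  83  82  82  85  89  90  94  98 103 105]
```

step_arm(
  linear=[
    [0,-0.05,-0.1],
    [0.7,-0.05,-0.1],
    [1.2,-0.05,-0.1],
    [1.6,-0.05,-0.1],
    [1.8,-0.05,-0.1],
  ],
  twist=[
    [0,0,0],
    [0,0,0],
    [0,0,0],
    [0,0,0],
    [0,0,0],
  ],
)

```text
time: 9.6
eef_pos: [529.9, 186.3, 236.4]
orientation: [[-0.002, -0.155, 0.988], [-0.002, 0.988, 0.155], [-1.0, -0.002, -0.002]]
force: [-0.1, -0.1, -1.4]
grip_width: 23.0
```

step_arm(
  linear=[
    [0.1,0,0],
    [0.2,0,0],
  ],
  twist=[
    [0,0,0],
    [0,0,0],
  ],
)

```text
time: 9.8
eef_pos: [529.8, 186.3, 234.1]
orientation: [[-0.002, -0.155, 0.988], [-0.002, 0.988, 0.155], [-1.0, -0.002, -0.002]]
force: [-0.3, -0.0, -1.6]
grip_width: 22.5
```

step_arm(
  linear=[
    [0.15,0,0],
    [0.3,0,0],
    [0.4,0,0],
    [0.4,0,0],
  ],
  twist=[
    [0,0,0],
    [0,0,0],
    [0,0,0],
    [0,0,0],
  ],
)

```text
time: 10.2
eef_pos: [529.8, 186.3, 229.9]
orientation: [[-0.002, -0.155, 0.988], [-0.002, 0.988, 0.155], [-1.0, -0.002, -0.003]]
force: [-0.1, -1.2, -2.0]
grip_width: 22.8
```

step_arm(
  linear=[
    [0.15,0,0],
    [0.3,0,0],
    [0.3,0,0],
  ],
  twist=[
    [0,0,0],
    [0,0,0],
    [0,0,0],
  ],
)

```text
time: 10.5
eef_pos: [529.6, 186.2, 226.6]
orientation: [[-0.003, -0.155, 0.988], [-0.002, 0.988, 0.155], [-1.0, -0.002, -0.003]]
force: [0.1, 0.2, -2.1]
grip_width: 22.3
```

step_arm(
  linear=[
    [0.2,0,0],
    [0.4,0,0],
    [0.6,0,0],
    [0.6,0,0],
  ],
  twist=[
    [0,0,0],
    [0,0,0],
    [0,0,0],
    [0,0,0],
  ],
)

```text
time: 10.9
eef_pos: [529.7, 186.2, 220.6]
orientation: [[-0.003, -0.155, 0.988], [-0.002, 0.988, 0.155], [-1.0, -0.002, -0.003]]
force: [-0.9, -0.5, -1.4]
grip_width: 22.6
```

step_arm(
  linear=[
    [0.2,0,0],
    [0.4,0,0],
    [0.6,0,0],
    [0.6,0,0],
  ],
  twist=[
    [0,0,0],
    [0,0,0],
    [0,0,0],
    [0,0,0],
  ],
)

```text
time: 11.3
eef_pos: [531.3, 186.3, 218.5]
orientation: [[0.002, -0.155, 0.988], [-0.002, 0.988, 0.155], [-1.0, -0.002, 0.002]]
force: [-1.7, -1.4, 9.5]
grip_width: 23.1
```

step_arm(
  linear=[
    [0.4,0,0],
    [0.7,0,0],
    [1.0,0,0],
    [1.0,0,0],
  ],
  twist=[
    [0,0,0],
    [0,0,0],
    [0,0,0],
    [0,0,0],
  ],
)

```text
time: 11.7
eef_pos: [531.2, 186.4, 209.5]
orientation: [[0.002, -0.155, 0.988], [-0.002, 0.988, 0.155], [-1.0, -0.002, 0.002]]
force: [-1.0, 0.3, -1.2]
grip_width: 22.8
```

step_arm(
  linear=[
    [0.4,0,0],
    [0.8,0,0],
    [1.2,0,0],
    [1.6,0,0],
    [1.7,0,0],
  ],
  twist=[
    [0,0,0],
    [0,0,0],
    [0,0,0],
    [0,0,0],
    [0,0,0],
  ],
)

```text
time: 12.2
eef_pos: [531.2, 186.4, 192.9]
orientation: [[0.002, -0.155, 0.988], [-0.002, 0.988, 0.155], [-1.0, -0.002, 0.002]]
force: [-1.5, -0.1, 3.6]
grip_width: 22.7
```

step_arm(
  linear=[
    [0.2,0,0],
    [0.4,0,0],
    [0.6,0,0],
    [0.7,0,0],
    [0.7,0,0],
  ],
  twist=[
    [0,0,0],
    [0,0,0],
    [0,0,0],
    [0,0,0],
    [0,0,0],
  ],
)

```text
time: 12.7
eef_pos: [530.8, 186.3, 184.9]
orientation: [[0.001, -0.155, 0.988], [-0.002, 0.988, 0.155], [-1.0, -0.002, 0.001]]
force: [-1.7, -0.3, 0.2]
grip_width: 22.6
```

step_arm(
  linear=[
    [0.3,0,0],
    [0.5,0,0],
    [0.6,0,0],
    [0.6,0,0],
  ],
  twist=[
    [0,0,0],
    [0,0,0],
    [0,0,0],
    [0,0,0],
  ],
)

```text
time: 13.1
eef_pos: [532.0, 186.3, 184.7]
orientation: [[0.004, -0.155, 0.988], [-0.002, 0.988, 0.155], [-1.0, -0.003, 0.003]]
force: [-8.8, -2.5, 20.7]
grip_width: 22.7
```

```bash
python3 -c "
from h import *
a,_=snap('wrist','w8')
a=cv2.imread('pics/w8.png')
cv2.imwrite('pics/w8c.png',cv2.resize(a[110:290,250:390],None,fx=4,fy=3.3,interpolation=cv2.INTER_CUBIC)[:600])
b,_=snap('scene','s8')
b=cv2.imread('pics/s8.png')
cv2.imwrite('pics/s8c.png',cv2.resize(b[130:250,290:410],None,fx=5,fy=5,interpolation=cv2.INTER_CUBIC))
plan([530.3,186.8,184.8],8.9)
"
```

```text
pos [532.  186.3 184.7] yaw 8.92 lin [-0.01  0.08 -0.16] twist [0.  0.2 0.2] rows>= 0.04 F [-8.7 -1.9 20.6] w 22.8 t 13.2
```

View pics/w8c.png

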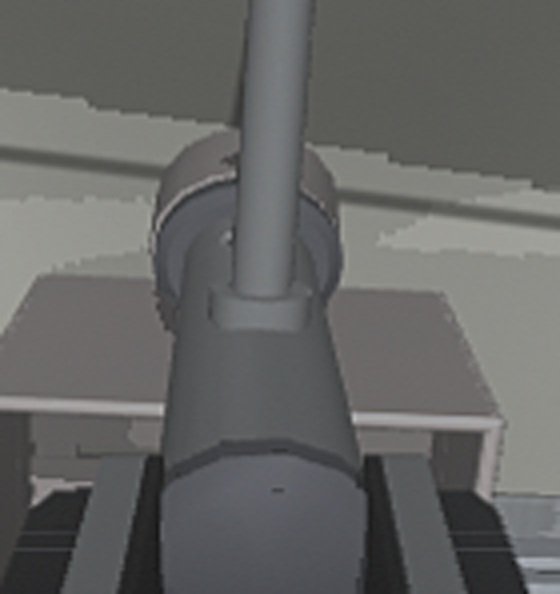

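View pics/s8c.png

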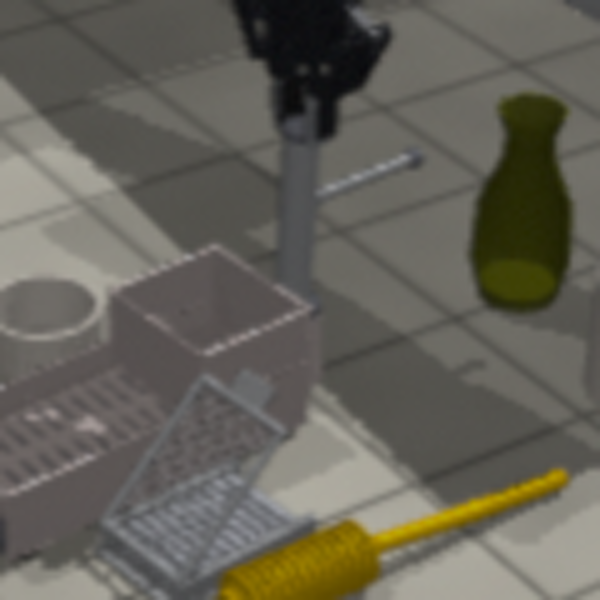

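step_arm(
  linear=[
    [0,0,0],
    [-0.2,0,-0.1],
    [-0.4,0,-0.1],
    [-0.4,0,-0.1],
  ],
  twist=[
    [0,0,0],
    [0,0,0],
    [0,0,0],
    [0,0,0],
  ],
)

```text
time: 13.6
eef_pos: [530.3, 186.1, 186.9]
orientation: [[0.002, -0.155, 0.988], [-0.002, 0.988, 0.155], [-1.0, -0.003, 0.002]]
force: [0.0, 0.3, -4.7]
grip_width: 22.7
```

step_arm(
  linear=[
    [-0.15,0,0],
    [-0.3,0,0],
    [-0.3,0,0],
  ],
  twist=[
    [0,0,0],
    [0,0,0],
    [0,0,0],
  ],
)

```text
time: 13.9
eef_pos: [529.4, 186.1, 187.6]
orientation: [[-0.001, -0.155, 0.988], [-0.002, 0.988, 0.155], [-1.0, -0.002, -0.001]]
force: [1.2, 1.1, -12.0]
grip_width: 22.9
```

step_arm(
  linear=[
    [0.2,0,0.05],
    [0.4,0,0.05],
    [0.6,0,0.05],
    [0.7,0,0.05],
    [0.7,0,0.05],
  ],
  twist=[
    [0,0,0],
    [0,0,0],
    [0,0,0],
    [0,0,0],
    [0,0,0],
  ],
)

```text
time: 14.4
eef_pos: [531.3, 186.1, 184.8]
orientation: [[0.003, -0.155, 0.988], [-0.003, 0.988, 0.155], [-1.0, -0.003, 0.002]]
force: [-3.1, -1.3, 7.5]
grip_width: 22.4
```

step_arm(
  linear=[
    [0,0,0],
    [0,0,0],
    [0,0,0],
    [0,0,0],
    [0,0,0],
  ],
  twist=[
    [0,0,0],
    [0,0,0],
    [0,0,0],
    [0,0,0],
    [0,0,0],
  ],
  jaw=0,
)

```text
time: 14.9
eef_pos: [531.2, 186.1, 184.5]
orientation: [[0.003, -0.155, 0.988], [-0.003, 0.988, 0.155], [-1.0, -0.003, 0.002]]
force: [0.8, -0.4, 0.2]
grip_width: 85.3
```

step_arm(
  linear=[
    [-2,0,0],
    [-6,0,0],
    [-10,0,0],
    [-13,0,0],
    [-14,0,0],
  ],
  twist=[
    [0,0,0],
    [0,0,0],
    [0,0,0],
    [0,0,0],
    [0,0,0],
  ],
)

```text
time: 15.4
eef_pos: [532.3, 186.8, 329.0]
orientation: [[0.01, -0.155, 0.988], [-0.001, 0.988, 0.155], [-1.0, -0.003, 0.009]]
force: [-0.5, -0.2, 1.0]
grip_width: 85.7
```

```bash
python3 -c "
from h import *
a,_=snap('wrist','w9')
plan([530.3,186.8,320],8.9)
"
```

```text
pos [532.2 186.8 328.6] yaw 8.92 lin [ 0.86  0.04 -0.19] twist [0.  0.5 0.2] rows>= 0.18 F [0.5 0.1 0.6] w 85.5 t 15.45
```

View pics/w9.png

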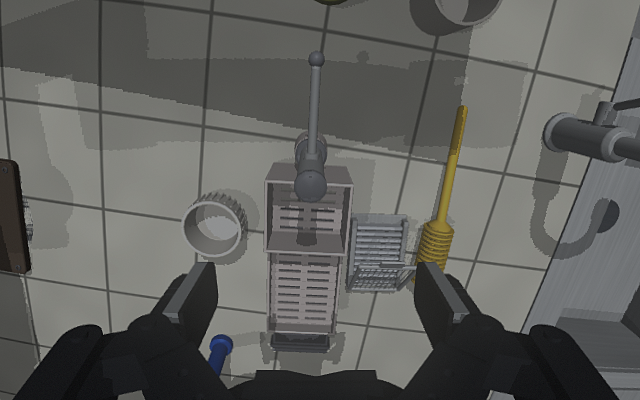

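```bash
python3 -c "
from h import *
a,p=load('w9')
a=cv2.imread('pics/w9.png')
cv2.imwrite('pics/w9c.png',cv2.resize(a[230:370,240:370],None,fx=4.2,fy=4.2,interpolation=cv2.INTER_CUBIC))
plan([568,-186,325],5.85)
"
```

```text
pos [532.2 186.8 328.6] yaw 8.92 lin [  0.46 -37.38  -2.24] twist [3.1 0.5 0.2] rows>= 7.49 F [0.5 0.1 0.6] w 85.5 t 15.45
```

View pics/w9c.png

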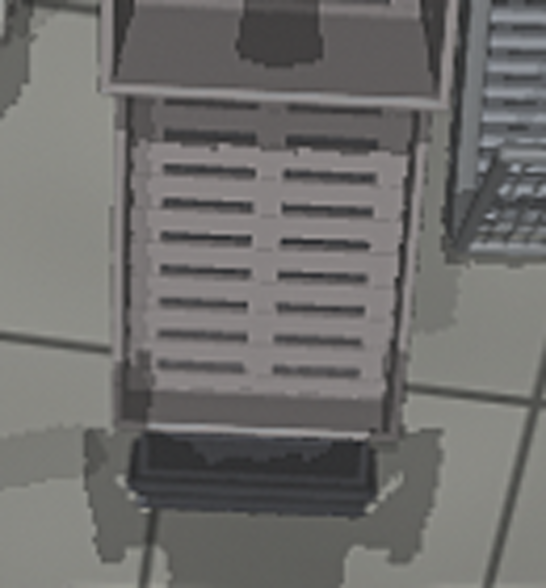

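step_arm(
  linear=[
    [0.2,-4.5,-0.3],
    [0.4,-9.2,-0.6],
    [0.4,-14,-0.8],
    [0.4,-18.8,-1.1],
    [0.4,-23.6,-1.4],
  ],
  twist=[
    [1,0.5,0.2],
    [2,0.5,0.2],
    [3.1,0.5,0.2],
    [3.1,0.5,0.2],
    [3.1,0.5,0.2],
  ],
  jaw=1,
)

```text
time: 15.95
eef_pos: [554.0, -50.1, 322.3]
orientation: [[-0.004, -0.102, 0.995], [0.002, 0.995, 0.102], [-1.0, 0.002, -0.004]]
force: [0.4, -0.1, 0.5]
grip_width: 12.2
```

```bash
python3 -c "
from h import *
plan([568,-186,200],5.85)
"
```

```text
pos [554.  -50.1 322.3] yaw 5.83 lin [ 12.2  -13.69   0.06] twist [-0.  -0.2 -0.1] rows>= 3.67 F [ 0.4 -0.1  0.5] w 12.2 t 15.95
```

step_arm(
  linear=[
    [1,-4.8,0.1],
    [3,-9.2,0.1],
    [6.5,-12.5,0.1],
    [10.0,-13.7,0.1],
    [12.2,-13.7,0.1],
  ],
  twist=[
    [0,0,0],
    [0,0,0],
    [0,0,0],
    [0,0,0],
    [0,0,0],
  ],
)

```text
time: 16.45
eef_pos: [565.7, -187.2, 193.4]
orientation: [[-0.012, -0.098, 0.995], [0.006, 0.995, 0.098], [-1.0, 0.007, -0.011]]
force: [0.4, -0.1, 0.4]
grip_width: 0.0
```

```bash
python3 -c "
from h import *
a,p=snap('wrist','w10')
plan([568,-186,38],5.85)
"
```

```text
pos [ 563.9 -185.3  189.6] yaw 5.7 lin [15.15 -0.27  0.64] twist [-0.2 -0.9 -0.6] rows>= 3.03 F [-1.4  0.4 -3.2] w 0.4 t 16.5
```

View pics/w10.png

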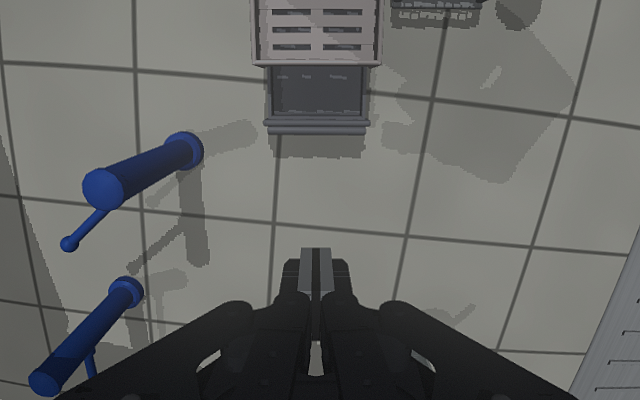

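```bash
python3 -c "
from h import *
a,p=load('w10')
for u in (268,317,366): print(onz(p,u,134,32))
plan([568,-186,38],5.85)
"
```

```text
[ 517.03856371 -154.47772593   32.        ]
[ 561.89663713 -150.05529888   32.        ]
[ 606.62014293 -145.48019606   32.        ]
pos [ 563.9 -185.3  189.6] yaw 5.7 lin [15.15 -0.27  0.64] twist [-0.2 -0.9 -0.6] rows>= 3.03 F [-1.4  0.4 -3.2] w 0.4 t 16.5
```

step_arm(
  linear=[
    [2,-0.1,0.3],
    [6,-0.3,0.6],
    [10,-0.3,0.6],
    [13.5,-0.3,0.6],
    [14.5,-0.3,0.6],
  ],
  twist=[
    [-0.2,-0.9,-0.6],
    [-0.2,-0.9,-0.6],
    [-0.2,-0.9,-0.6],
    [-0.2,-0.9,-0.6],
    [-0.2,-0.9,-0.6],
  ],
)

```text
time: 17.0
eef_pos: [563.6, -183.9, 38.7]
orientation: [[-0.01, -0.103, 0.995], [0.005, 0.995, 0.103], [-1.0, 0.006, -0.01]]
force: [-0.4, 0.4, -0.4]
grip_width: 0.1
```

```bash
python3 -c "
from h import *
plan([568,-186,38],5.85)
"
```

```text
pos [ 563.6 -183.9   38.7] yaw 5.92 lin [ 0.07 -0.25  0.42] twist [ 0.1 -0.5 -0.4] rows>= 0.1 F [-0.4  0.4 -0.4] w 0.1 t 17.0
```

step_arm(
  linear=[
    [0,1.0,0.2],
    [0,2.2,0.4],
    [0,3.4,0.4],
    [0,4.4,0.4],
    [0,5.2,0.4],
  ],
  twist=[
    [0,-0.5,-0.4],
    [0,-0.5,-0.4],
    [0,-0.5,-0.4],
    [0,-0.5,-0.4],
    [0,-0.5,-0.4],
  ],
)

```text
time: 17.5
eef_pos: [563.1, -130.7, 40.6]
orientation: [[0.002, -0.104, 0.995], [-0.002, 0.995, 0.104], [-1.0, -0.002, 0.002]]
force: [0.1, 0.3, -0.1]
grip_width: -0.1
```

step_arm(
  linear=[
    [0,0.4,0],
    [0,0.8,0],
    [0,1.2,0],
    [0,1.4,0],
  ],
  twist=[
    [0,0,0],
    [0,0,0],
    [0,0,0],
    [0,0,0],
  ],
)

```text
time: 17.9
eef_pos: [561.5, -116.6, 40.6]
orientation: [[0.002, -0.104, 0.995], [-0.002, 0.995, 0.104], [-1.0, -0.002, 0.001]]
force: [-0.2, -0.8, -0.3]
grip_width: 0.0
```

step_arm(
  linear=[
    [0,0.3,0],
    [0,0.5,0],
    [0,0.6,0],
    [0,0.6,0],
  ],
  twist=[
    [0,0,0],
    [0,0,0],
    [0,0,0],
    [0,0,0],
  ],
)

```text
time: 18.3
eef_pos: [560.9, -110.6, 40.5]
orientation: [[0.001, -0.104, 0.995], [-0.002, 0.995, 0.104], [-1.0, -0.002, 0.001]]
force: [-1.1, 0.2, 0.5]
grip_width: 0.2
```

```bash
python3 -c "
from h import *
a,p=snap('wrist','w11')
print(env.get_state()['force'])
"
```

```text
[0.45921119 0.06580136 0.05161658]
```

View pics/w11.png

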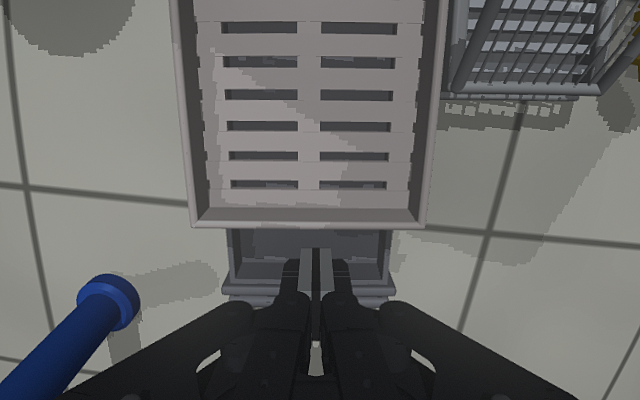

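```bash
python3 -c "
from h import *
a,p=load('w11')
a=cv2.imread('pics/w11.png')
cv2.imwrite('pics/w11c.png',cv2.resize(a[210:330,200:420],None,fx=3.6,fy=3.6,interpolation=cv2.INTER_CUBIC))
print('endwall',onz(p,310,226,60))
for r in (277,290,300): print(r,onz(p,250,r,32),onz(p,378,r,32))
s=env.get_state();R,t=s['orientation'],s['eef_pos']
for q in ([17,0,0],[17,11,0],[17,-11,0],[0,11,0],[0,0,0]): print(q,proj(p,t+R@np.array(q)))
"
```

```text
endwall [556.32492454 -89.21432576  60.        ]
277 [ 527.29778324 -134.92096627   32.        ] [ 597.4372972 -127.64518     32.       ]
290 [ 527.6240143  -143.29405018   32.        ] [ 598.83094277 -135.9124722    32.        ]
300 [ 527.87681197 -149.92085628   32.        ] [ 599.93899023 -142.4545471    32.        ]
[17, 0, 0] [315.25252091 236.52962656]
[17, 11, 0] [315.25065842 218.00948541]
[17, -11, 0] [315.25438805 254.35250213]
[0, 11, 0] [315.2543931  230.67409929]
[0, 0, 0] [315.25640916 250.61498509]
```

View pics/w11c.png

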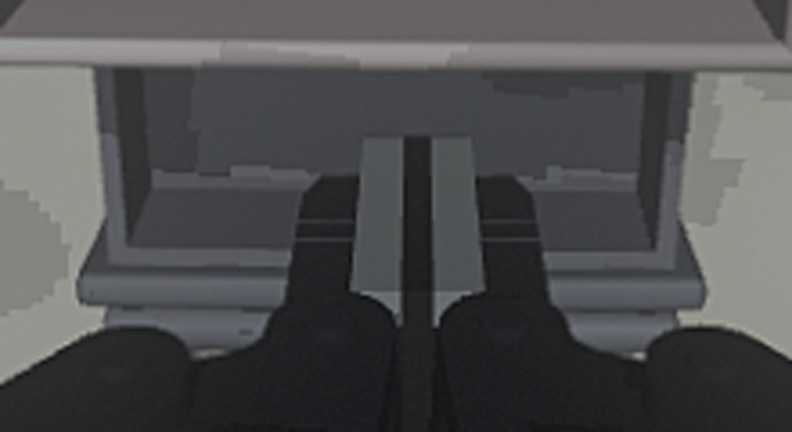

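```bash
python3 -c "
from h import *
print(env.tips_ahead)
b,_=snap('scene','s11')
b=cv2.imread('pics/s11.png')
cv2.imwrite('pics/s11c.png',cv2.resize(b[130:270,230:370],None,fx=4.2,fy=4.2,interpolation=cv2.INTER_CUBIC))
print(env.get_state()['eef_pos'],env.get_state()['force'])
"
```

```text
17.0
[ 560.93018585 -110.75230886   40.52257277] [-0.36265048  0.8413599  -1.0800175 ]
```

View pics/s11c.png

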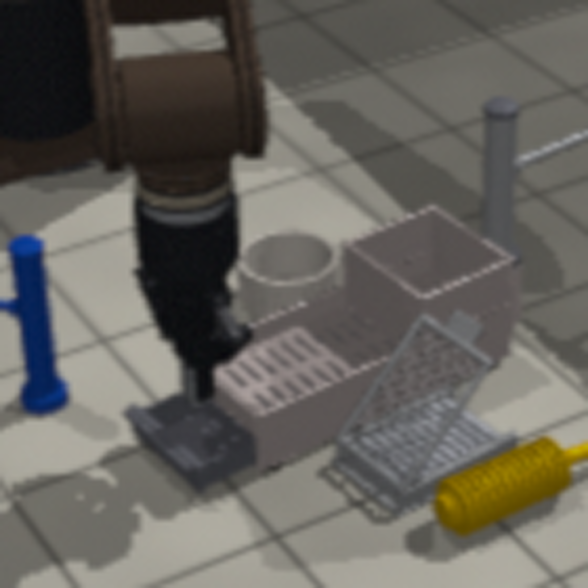

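```bash
python3 -c "
from h import *
a,p=load('s11')
for z in (20,30,40,50,60): print(z,((proj(p,[561,-111,z])-[230,130])*4.2).round())
"
```

```text
20 [200. 436.]
30 [199. 426.]
40 [199. 415.]
50 [198. 405.]
60 [197. 394.]
```

```bash
python3 -c "
from h import *
a,p=load('w11')
s=env.get_state();R,t=s['orientation'],s['eef_pos']
for y in (11,0,-11):
  for x in (17,4,0,-9,-18,-30): print(y,x,proj(p,t+R@np.array([x,y,0])).round(),proj(p,t+R@np.array([x,y,-43])).round())
"
```

```text
11 17 [315. 218.] [236. 218.]
11 4 [315. 228.] [231. 228.]
11 0 [315. 231.] [229. 231.]
11 -9 [315. 239.] [225. 238.]
11 -18 [315. 247.] [220. 247.]
11 -30 [315. 260.] [212. 260.]
0 17 [315. 237.] [238. 237.]
0 4 [315. 247.] [233. 247.]
0 0 [315. 251.] [231. 251.]
0 -9 [315. 259.] [227. 259.]
0 -18 [315. 269.] [222. 268.]
0 -30 [315. 283.] [215. 283.]
-11 17 [315. 254.] [239. 254.]
-11 4 [315. 266.] [234. 266.]
-11 0 [315. 270.] [233. 270.]
-11 -9 [315. 279.] [228. 279.]
-11 -18 [315. 289.] [224. 289.]
-11 -30 [315. 305.] [217. 304.]
```

step_arm(
  linear=[
    [0,-2,0.1],
    [0,-4.5,0.3],
    [0,-6.5,0.4],
    [0,-7.0,0.4],
    [0,-7.0,0.4],
  ],
  twist=[
    [0,0,0],
    [0,0,0],
    [0,0,0],
    [0,0,0],
    [0,0,0],
  ],
)

```text
time: 18.9
eef_pos: [572.1, -180.7, 40.6]
orientation: [[0.001, -0.102, 0.995], [-0.002, 0.995, 0.102], [-1.0, -0.002, 0.001]]
force: [-0.0, 0.1, 0.4]
grip_width: 0.2
```

step_arm(
  linear=[
    [0.5,0,0],
    [1.0,0,0],
    [1.5,0,0],
    [1.7,0,0],
    [1.7,0,0],
  ],
  twist=[
    [0,0,0],
    [0,0,0],
    [0,0,0],
    [0,0,0],
    [0,0,0],
  ],
)

```text
time: 19.4
eef_pos: [571.7, -180.1, 22.8]
orientation: [[0.0, -0.103, 0.995], [-0.001, 0.995, 0.103], [-1.0, -0.001, 0.0]]
force: [0.9, -0.2, -0.1]
grip_width: -0.1
```

```bash
python3 -c "
from h import *
snap('wrist','w12');b,p=snap('scene','s12')
b=cv2.imread('pics/s12.png')
cv2.imwrite('pics/s12c.png',cv2.resize(b[130:270,230:370],None,fx=4.2,fy=4.2,interpolation=cv2.INTER_CUBIC))
plan([568,-186,10],5.85)
t=env.get_state()['eef_pos']
for z in (10,20,30,40,50): print(z,((proj(p,[t[0],t[1],z])-[230,130])*4.2).round())
"
```

```text
pos [ 572.2 -180.6   23.5] yaw 5.89 lin [ 1.35 -0.5  -0.48] twist [0.  0.1 0.1] rows>= 0.3 F [-0.8 -0.1 -0.6] w -0.0 t 19.5
10 [125. 485.]
20 [124. 474.]
30 [123. 464.]
40 [122. 453.]
50 [121. 443.]
```

View pics/s12c.png

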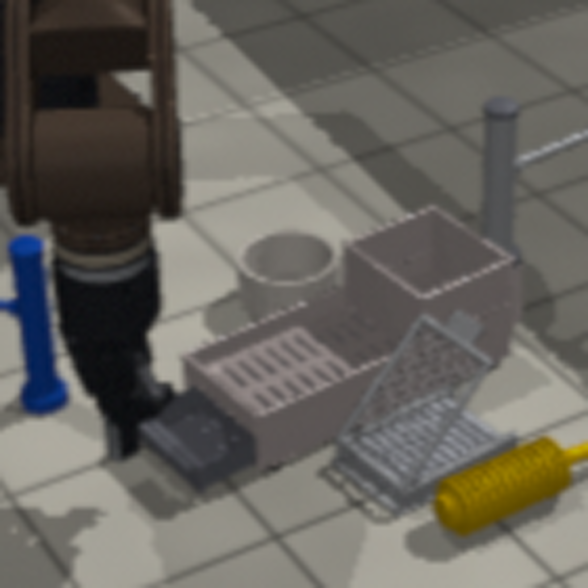

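View pics/w12.png

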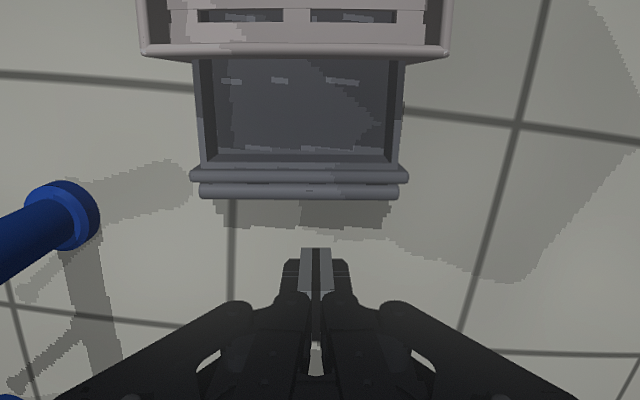

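step_arm(
  linear=[
    [0.3,0,-0.2],
    [0.6,0,-0.4],
    [0.9,0,-0.4],
    [0.9,0,-0.4],
  ],
  twist=[
    [0,0,0],
    [0,0,0],
    [0,0,0],
    [0,0,0],
  ],
)

```text
time: 19.9
eef_pos: [567.7, -180.8, 13.8]
orientation: [[0.0, -0.103, 0.995], [-0.001, 0.995, 0.103], [-1.0, -0.001, 0.0]]
force: [-0.5, 0.3, -0.3]
grip_width: -0.4
```

step_arm(
  linear=[
    [0.3,0,0],
    [0.6,0,0],
    [0.9,0,0],
    [1.0,0,0],
  ],
  twist=[
    [0,0,0],
    [0,0,0],
    [0,0,0],
    [0,0,0],
  ],
)

```text
time: 20.3
eef_pos: [567.4, -180.6, 3.3]
orientation: [[-0.0, -0.103, 0.995], [-0.001, 0.995, 0.103], [-1.0, -0.0, -0.0]]
force: [-0.9, 0.1, 0.9]
grip_width: -0.3
```

step_arm(
  linear=[
    [0,1.0,0],
    [0,2.2,0],
    [0,3.4,0],
    [0,4.4,0],
    [0,5.0,0],
  ],
  twist=[
    [0,0,0],
    [0,0,0],
    [0,0,0],
    [0,0,0],
    [0,0,0],
  ],
)

```text
time: 20.8
eef_pos: [562.3, -129.6, 3.4]
orientation: [[0.0, -0.104, 0.995], [-0.001, 0.995, 0.104], [-1.0, -0.001, 0.0]]
force: [0.6, -1.8, -0.4]
grip_width: -0.0
```

step_arm(
  linear=[
    [0,0.4,0],
    [0,0.8,0],
    [0,1.1,0],
    [0,1.1,0],
  ],
  twist=[
    [0,0,0],
    [0,0,0],
    [0,0,0],
    [0,0,0],
  ],
)

```text
time: 21.2
eef_pos: [561.0, -118.2, 3.4]
orientation: [[-0.0, -0.104, 0.995], [-0.0, 0.995, 0.104], [-1.0, -0.0, -0.0]]
force: [0.6, -0.5, -0.1]
grip_width: 0.0
```

Friction of about 1.8 N showed while moving, so the tray is being pushed. I'll go on gently to the stop.

step_arm(
  linear=[
    [0,0.3,0],
    [0,0.5,0],
    [0,0.5,0],
  ],
  twist=[
    [0,0,0],
    [0,0,0],
    [0,0,0],
  ],
)

```text
time: 21.5
eef_pos: [561.0, -117.2, 3.7]
orientation: [[0.001, -0.106, 0.994], [-0.008, 0.994, 0.106], [-1.0, -0.008, 0.001]]
force: [-0.5, -13.1, -3.8]
grip_width: -0.3
```

```bash
python3 -c "
from h import *
a,p=snap('wrist','w13')
print(env.get_state()['force'])
"
```

```text
[ -0.52321134 -12.02060981  -2.47323267]
```

View pics/w13.png

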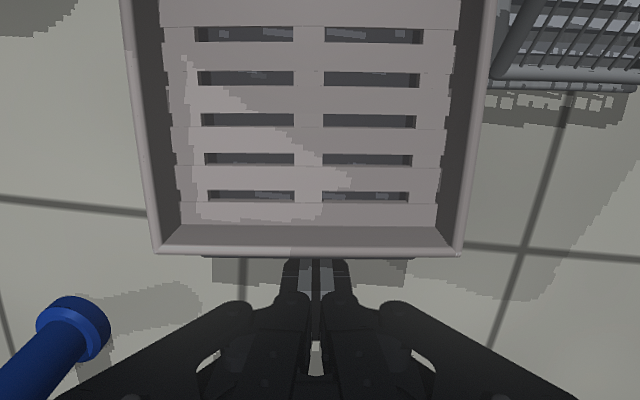

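step_arm(
  linear=[
    [0,-0.5,0],
    [0,-2.5,0],
    [0,-5.0,0],
    [-2,-7,0],
    [-5,-8,0],
  ],
  twist=[
    [0,0,0],
    [0,0.4,0.3],
    [0,0.4,0.3],
    [0,0.4,0.3],
    [0,0.4,0.3],
  ],
)

```text
time: 22.05
eef_pos: [567.7, -196.9, 52.6]
orientation: [[-0.011, -0.104, 0.995], [0.0, 0.995, 0.104], [-1.0, 0.001, -0.011]]
force: [-0.1, -0.1, -0.3]
grip_width: 0.5
```

step_arm(
  linear=[
    [-4,0,0],
    [-9,0,0],
    [-14,0,0],
    [-19,0,0],
    [-23,0,0],
  ],
  twist=[
    [0,0,0],
    [0,0,0],
    [0,0,0],
    [0,0,0],
    [0,0,0],
  ],
)

```text
time: 22.55
eef_pos: [570.4, -196.8, 286.4]
orientation: [[-0.008, -0.104, 0.995], [-0.0, 0.995, 0.104], [-1.0, 0.001, -0.008]]
force: [0.1, -0.0, 1.0]
grip_width: 0.0
```

```bash
python3 -c "
from h import *
a,p=snap('wrist','w14')
plan([510,330,310],5.85)
"
```

```text
pos [ 573.1 -198.1  294.7] yaw 5.96 lin [-1.87 53.17 -0.8 ] twist [0.1 0.1 0.4] rows>= 10.64 F [1.3 0.3 5. ] w -0.1 t 22.6
```

View pics/w14.png

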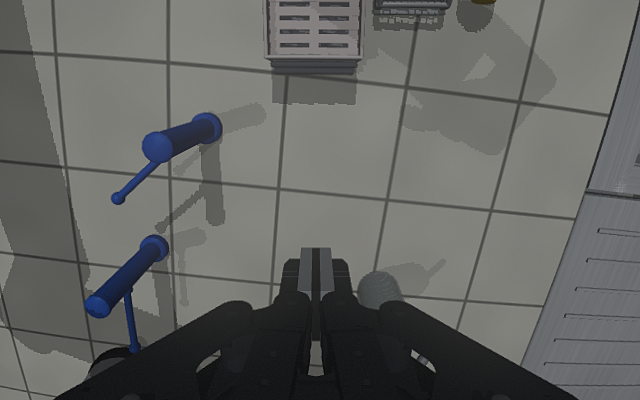

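```bash
python3 -c "
from h import *
a,p=load('w14')
c=np.array([545.3,33.4]);ax=np.array([-.102,.995])
for r in (70,72,74): 
  q=onz(p,314,r,32); print(r,q,(q[:2]-c)@ax)
plan([445,270,310],5.85)
"
```

```text
70 [ 557.17309759 -101.90485228   32.        ] -135.83938396762545
72 [ 557.39473011 -104.0544713    32.        ] -138.00086141770447
74 [ 557.616914   -106.20952157   32.        ] -140.16779918932184
pos [ 573.1 -198.1  294.7] yaw 5.96 lin [-1.85 47.88 -7.88] twist [0.1 0.1 0.4] rows>= 9.71 F [1.3 0.3 5. ] w -0.1 t 22.6
```

step_arm(
  linear=[
    [-1,4,-1.5],
    [-1.5,9,-3],
    [-1.5,14,-4.5],
    [-1.5,19,-6],
    [-1.5,24,-7.5],
  ],
  twist=[
    [0,0,0],
    [0,0,0],
    [0,0,0],
    [0,0,0],
    [0,0,0],
  ],
)

```text
time: 23.1
eef_pos: [475.7, 26.4, 307.8]
orientation: [[0.003, -0.103, 0.995], [-0.005, 0.995, 0.103], [-1.0, -0.005, 0.002]]
force: [0.7, 1.5, 0.2]
grip_width: -0.0
```

```bash
python3 -c "
from h import *
plan([455,270,310],5.85)
"
```

```text
pos [475.7  26.4 307.8] yaw 5.91 lin [-0.34 24.45  0.45] twist [0.1 0.1 0.3] rows>= 4.89 F [0.7 1.5 0.2] w -0.0 t 23.1
```

step_arm(
  linear=[
    [-0.3,4.9,0],
    [-0.3,9.8,0.2],
    [-0.3,14.7,0.3],
    [-0.3,19.6,0.4],
    [-0.3,24.4,0.4],
  ],
  twist=[
    [0,0,0],
    [0,0,0],
    [0,0,0],
    [0,0,0],
    [0,0,0],
  ],
)

```text
time: 23.6
eef_pos: [453.5, 271.7, 309.4]
orientation: [[0.002, -0.103, 0.995], [-0.004, 0.995, 0.103], [-1.0, -0.004, 0.001]]
force: [1.6, -0.5, -0.7]
grip_width: -0.1
```

step_arm(
  linear=[
    [0,0,0],
    [0,0,0],
  ],
  twist=[
    [0,0,0],
    [0,0,0],
  ],
)

```text
time: 23.8
eef_pos: [452.7, 272.7, 308.7]
orientation: [[0.0, -0.106, 0.994], [-0.005, 0.994, 0.106], [-1.0, -0.005, -0.0]]
force: [0.3, -0.5, 0.5]
grip_width: 0.1
```

```bash
python3 -c "
from h import *
a,p=snap('wrist','w15'); print(proj(p,[528,198,92]))
a=cv2.imread('pics/w15.png')
cv2.imwrite('pics/w15c.png',cv2.resize(a[140:320,320:450],None,fx=4,fy=3.3,interpolation=cv2.INTER_CUBIC))
snap('top','t15');snap('scene','s15')
"
```

```text
[372.2526224  227.99164154]
```

View pics/w15.png

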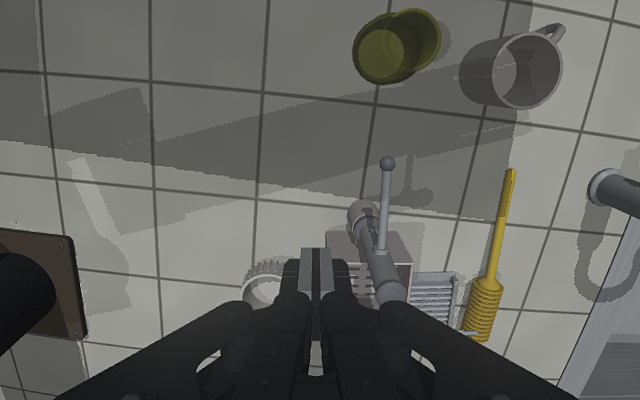

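View pics/w15c.png

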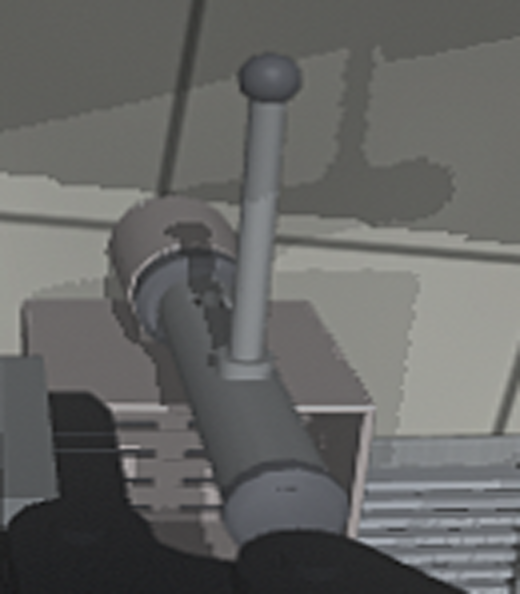

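View pics/s15.png

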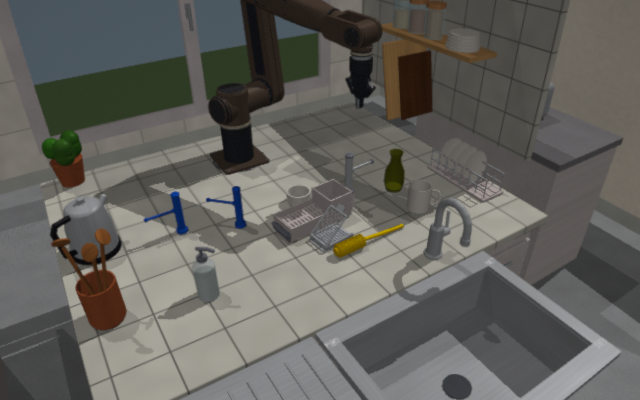

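```bash
python3 -c "
from h import *
a=cv2.imread('pics/w15.png')
c=cv2.convertScaleAbs(a[195:255,340:400],alpha=1.8,beta=0)
cv2.imwrite('pics/w15d.png',cv2.resize(c,None,fx=9,fy=9,interpolation=cv2.INTER_CUBIC))
_,p=load('w15')
b=onz(p,387,163,148);f=onz(p,320+192/4,140+300/3.3,74);print(b, f)
b9=onz(load('w9')[1],316,59,148); print(b9, np.degrees(np.arctan2(b9[1]-183.8,b9[0]-529.9)),np.degrees(np.arctan2(b[1]-183.8,b[0]-529.9)))
plan([450,330,250],5.85)
"
```

```text
[518.84315711 288.36775948 148.        ] [527.41175893 186.10260444  74.        ]
[518.8679205  287.89540185 148.        ] 96.04965141346226 96.0359438838936
pos [453.7 270.6 309.2] yaw 5.84 lin [5.89 5.98 0.23] twist [-0.   0.1  0.3] rows>= 1.68 F [ 0.2 -0.1  0.8] w -0.2 t 23.95
```

View pics/w15d.png

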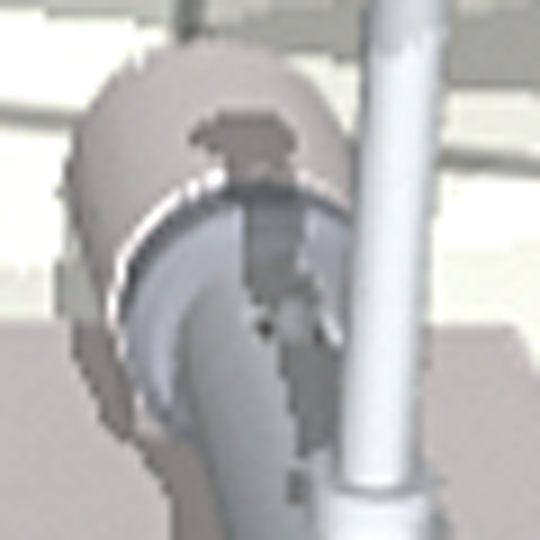

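```bash
python3 -c "
from h import *
a=cv2.imread('pics/scene0.png').astype(int);b=cv2.imread('pics/s15.png').astype(int)
d=(np.abs(a-b).max(2)>30).astype(np.uint8)
n,l,s,c=cv2.connectedComponentsWithStats(d)
for i in range(1,n):
  if s[i,4]>12: print(s[i])
s=env.get_state(); print(s['eef_pos'],s['time'])
print(ticket.finish_job())
"
```

```text
[228   0  20  75 913]
[ 248    1  132  112 4300]
[ 321    0   91   86 1691]
[358  21  16   9  77]
[221  76  26   8 106]
[405  78   2   8  13]
[208  97  13  27 214]
[136 144  82  30 615]
[  93  160  216   58 2803]
[353 161  18   8  43]
[308 164  11  11  66]
[233 186   7   4  22]
[ 180  198   56   45 1131]
[279 208  24  12 111]
[125 213  56  72 989]
[ 207  213   80   41 1353]
[177 244  20   6  59]
[453.71182406 270.59410692 309.19097609] 23.95
the job is handed in; nothing more can be done
None
```

The rail is on the stub and clicked in, with its arm pointing straight out. After that I pushed the drip tray fully home. I handed the job in at about 24 s of the 64 s allowed.

**Rail**
- **Choice:** I took the grey rail and left the two blue look-alikes alone.
- **Click:** It passed the button at about 11 N and stopped on the shoulder 60 mm above where I picked it up. An upward pull of about 10 N could not lift it off, and it went back to the same height with no slip in the grip.
- **Final picture:** The foot sits on the boss and the button shows through the hole. The arm points at about 96.0°, against 95.85° for the caddy's axis.

**Tray**
- **Result:** It met its stop at about 12–13 N. The picture puts the pull bar at roughly -138 to -140 mm in the caddy's frame, against -140 mm at home.

**Checks that disagreed**
- **Fingertip position:** The fingertips seem to stand about 17 mm behind the reported TCP, not 17 mm ahead. My first tray push therefore passed over the bar and touched nothing, so I went about 37 mm lower and repeated it. It also means I gripped the rail near its cap, higher than intended.
- **Camera agreement:** The scene and top cameras were several mm off the wrist camera, so I used the wrist camera for the fit.
- **Other things on the sill:** I compared before and after pictures from the scene camera. Most differences fit the arm, the rail and tray, and moving shadows, but I did not check every one. I did not measure each object separately. The force readings never suggested I had touched any of them.

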